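# Shake-test and sort sealed check-valve cartridges

### The arm

A 6-joint arm with a two-finger parallel gripper is mounted at the origin on the work surface. World frame = base frame: x ahead of the robot, y to its left, z up, the work surface at z = 0. Lengths are in m, angles in rad, forces in N, time in s.
With the tool pointing down it reaches from about 0.25 to 0.8 m from the base axis. Payload 8.5 kg.
Tool frame: the origin (TCP) lies on the centre line of the jaws, within the pads' length; the fingertips stand ahead of it and the grasp point (between the pads) lies 6 mm ahead of it (ctrl.finger_overhang is the z of the fingertips in the tool frame, in m); z points along the fingers, y is the direction in which the jaws open and shut (so a half turn about z gives the same grasp; the last joint's range is limited). The gripper opens to 85 mm and grips with 20 to 120 N. Pads are 22 mm wide; open, the fingers measure 114 mm over their backs; the gripper's body (76 mm by 85 mm) begins 54 mm behind the grasp point. The pads swing forward as they close: fully open they stand 13 mm farther back than shut.
Start: joints at [1.246, 0.238, -0.013, 1.319, 0, 1.571], TCP at [0.168, 0.498, 0.256] pointing down, gripper open.
Joint ranges: [-2.66, 2.66], [-1.03, 1.9], [-1.14, 1.46], [-1.82, 2.27], [-1.45, 1.34], [-3.14, 3.14]. Speed limits (rad/s): [2.22, 2.22, 2.79, 3.14, 3.14, 3.14].

### API

Orientations are given as a unit quaternion [w, x, y, z].
In Python, from bench import ctrl, imaging, nets gives the robot as it stands.
- The arm moves only by the tool send_rows, never from a script. Its argument "deltas" is a list of rows, each an object with "slide": the shift along the tool's x, y, z in mm, a list of three; "roll": the turn about the tool's z in degrees. In form: [{"slide": [dx, dy, dz], "roll": roll}, ...]. A call has exactly 5 rows; each row shifts and turns the commanded pose from where the row before left it, along the tool's axes as they then stand; what a row does not reach is not made up. A row lasts 1/12 s, in which the tool goes at most 41.7 mm and 7.16 degrees, less where a joint would pass 70% of its speed; a pose out of reach is approached as far as the arm can. A call is refused whole if a number of a shift passes 41.7 or a number of a turn 7.16, either way. A call with a gripper value outside its range is refused whole. "fingers" is the opening, from -1 (shut) to 1 (fully open), so that 0 is half open, set as the call begins (left out, the last holds). The fingers move at their own pace and stop on an object; the grip force is fixed at half the most. Time passes only in rows, so rows that do not move let the fingers close, or fill a call up. It gives the time, the measured TCP pose, the force and the opening at its end, in the units of the state.
- ctrl.sense(): the state, without advancing time (a new reading comes with each control period).
- imaging.get_image(name): name is "scene" or "side" or "wrist"; returns the picture (420x560x3 uint8, red, green, blue); there is no depth.
- imaging.get_calibration(name): a dict with "intrinsics" (3x3 intrinsics, pixels), "pose" (4x4, takes a point from camera to world coordinates). Camera axes: x right, y down, z forward; pixel columns grow to the right and rows downward; lengths in m; the calibration is good to about 2 mm. A picture is of the moment at which its call begins: read the wrist's pose just before it. get_calibration takes no time and is no camera call; for the wrist camera it gives the pose at the moment of the call.
- ctrl.job_done(): hands the job in, once; it reports no verdict.
Trained networks look in the newest picture that a camera, given by its name, has taken for a name from the list of things; names that differ only in an ending like _2 or _b are one class to them, and where a whole thing is asked for, a point or a joint stands for the part that bears it (a point fixed in the world has none). Each returns a list of dicts, best first, with "p" (0 to 1); they miss things now and then, are a little off and sometimes report something else, mostly with a low value. They report only what shows in the picture. A call takes as long as a camera call. They do not tell look-alikes from the thing itself.
- nets.spot_in(camera, name): "bbox" ([left, top, right, bottom] in pixels, round what is visible of it).
- nets.trace(camera, name): "region" (420x560 bool, what is visible of it) and "bbox" ([left, top, right, bottom] in pixels, round what is visible of it).
The state is a dict: "t": time; "qpos": joint angles; "joint_velocities": joint speeds; "joint_efforts": joint torques, N m; "eef_pos": TCP position; "ee_rot": TCP orientation; "force": force on the tool from outside, world axes, zero at the start; "moment": the same for the moment, N m; "gripper_width": finger opening in m.
Only numpy, scipy, OpenCV 4.12 (cv2) and the standard library are available. Lean on these libraries where they do the work, as an engineer would, in place of code of your own. Each camera call takes 0.05 s, during which the arm holds its last target. There are 200 camera calls.

### The job

Check every sealed valve cartridge on the bench: pick it up and shake it. Stand each one that rattles upright in the round steel pan; sort the ones that do not rattle by weight, standing the heavy ones upright in the plain aluminium tray and the light ones upright in the plywood crate with the corner posts, flat on the floor of their tray and not stacked. When all of them are in place press the batch button fully down and let it go, and leave the other things on the bench where they are.

Things in the scene. Friction and masses are not known exactly. Their poses are not given: they have to be found in the camera images.
- c1: sealed white plastic check-valve cartridge, all six alike outside: square body 50 x 50 mm, 55 mm tall, on top a round grey collar (42 mm across, 16 mm high), 71 mm in all; origin at the centre of its underside, z up, x and y square to its sides. May be absent (None). It is one of three sorts, told only by handling: heavy, light or faulty; at most two of each sort are present
- c2: such a cartridge, as c1. Weights: a sound heavy one 470 to 630 g, a sound light one 240 to 320 g, a faulty one either 270 to 300 g or 485 to 585 g. Nothing moves inside a sound one
- c3: such a cartridge, as c1
- c4: such a cartridge, as c1. In a faulty one a loose metal ball of about 200 g is free to slide 10 mm to each side of centre in all sideways directions (not up and down) and bounces off the walls, with sharp knocks of several N and 0.3 to 1.5 N m at the wrist during a brisk sideways shake and for half a second after; a sound one gives under 0.25 N m
- c5: such a cartridge, as c1
- c6: such a cartridge, as c1
- tray_in (a point): centre of the floor of the plain square aluminium tray (fixed): inside 155 x 155 mm, walls 5 mm thick and 26 mm high above the bench, floor 5 mm above the bench; x and y run along its walls. For heavy sound cartridges
- crate_in (a point): centre of the floor of the square plywood crate with a round wooden post (22 mm thick, 45 mm tall) at each corner (fixed): inside 155 x 155 mm, walls 5 mm thick and 26 mm high above the bench, floor 5 mm above the bench, posts reach 8 mm into the inner corners; x and y run along its walls. For light sound cartridges
- pan_in (a point): centre of the floor of the round steel pan (fixed): 176 mm across inside at the floor, wall 4 mm thick and 26 mm high above the bench, floor 5 mm above the bench. For faulty cartridges
- done (a joint): the batch button: a round black push button (32 mm across) in a dark steel housing on a grey 80 x 80 mm plate screwed to the bench; value 0 released, 0.006 m fully down (about 4 N); springs back when let go
- done_top (a point): centre of the top face of the batch button, which is pressed straight down
- coupling: bystander: short grey pipe coupling, a ring 48 mm across, 22 mm high, standing on the bench; origin centre of underside
- gasket: bystander: black rubber gasket ring, 52 mm across, 12 mm high, flat on the bench; origin centre of underside
Not all that is in view belongs to the job. What is shaped like the c4 but blue or pink is not meant. What is shaped like the c3 but blue or orange is not meant.

How it is judged:
On the way, in this order (a step that is already met when the one before it is completed fails the run):
1. every cartridge present stands in the right tray (x of heavy_core_a in the frame of tray_in between -0.066 and 0.066 m and y of heavy_core_a in the frame of tray_in between -0.066 and 0.066 m and x of heavy_core_b in the frame of tray_in between -0.066 and 0.066 m and y of heavy_core_b in the frame of tray_in between -0.066 and 0.066 m and x of light_core_a in the frame of crate_in between -0.066 and 0.066 m and y of light_core_a in the frame of crate_in between -0.066 and 0.066 m and x of light_core_b in the frame of crate_in between -0.066 and 0.066 m and y of light_core_b in the frame of crate_in between -0.066 and 0.066 m and horizontal distance between each of faulty_core_a, faulty_core_b and pan_in below 0.075 m and height (world z) of each of c1, c2, c3, c4, c5, c6 below 0.017 m and angle between each of c1, c2, c3, c4, c5, c6's own z axis and vertical below 0.15 rad and linear speed of each of c1, c2, c3, c4, c5, c6 below 0.03 m/s), for 0.2 s.
2. the batch button is pressed down (value of joint done above 0.0045 m), for 0.05 s.
At the end, for the whole second after the job is handed in: Each cartridge stands upright (0.15 rad) on its tray's floor (12 mm), at rest: rattling in the pan (centre within 75 mm of its centre), heavy in the tray, light in the crate (within 66 mm along both sides). The button was pressed (4.5 mm) after that and is released (all of step 1 and value of joint done below 0.0015 m); the robot touches nothing.
It fails at once if a bystander is moved more than 5 cm (distance of any of coupling, gasket, elbow_c0, tee_c0, wrench_c0, cap_c0, cleaner_c0 from where it was at the start of the episode above 0.05 m).
Of c1, c2, c3, c4, c5, c6 only 4 to 6 are there at a start; the rules pass over those that are not, and their reading is None.
At some moment in a run one of c1, c2, c3, c4, c5, c6 may be knocked a few centimetres aside while the robot is not near it.
It also fails if it takes over 210 s, if anything falls off the work surface, if the arm or the gripper's body presses on something with over 40 N, if the wrist force passes 120 N, or if a joint passes its speed limit or range.

## Working session

There is one attempt and no reset: what is moved stays moved. The work goes in short steps, Python scripts to look and compute and a tool call to move; the robot and the scene stay as the last step left them, time stands still between calls to the robot, and variables do not carry over. Pictures are saved under pics/ and viewed, about 12 in all and at most 16, crops included, and the job is handed in when it is done.

Besides the shell and the picture viewer there is one more tool, called as name(argument=value, ...), one argument or row to a line, values as JSON. send_rows: Moves the arm, as the interface text tells. Its arguments: {"type":"object","properties":{"deltas":{"type":"array","items":{"type":"object","properties":{"slide":{"type":"array","items":{"type":"number"}},"roll":{"type":"number"}}}},"fingers":{"type":"number"}},"required":["deltas"]}

```bash
ls; mkdir -p pics
cat > h.py <<'E'
import numpy as np, cv2
from bench import ctrl, imaging, nets
def cal(n):
    c=imaging.get_calibration(n); return np.array(c["intrinsics"]),np.array(c["pose"])
def p2w(c,uv,z):
    K,T=c; d=T[:3,:3]@np.linalg.inv(K)@np.array([uv[0],uv[1],1.]); o=T[:3,3]
    return o+d*(z-o[2])/d[2]
def w2p(c,p):
    K,T=c; q=T[:3,:3].T@(np.array(p)-T[:3,3]); q=K@q; return q[:2]/q[2]
def save(n,f,im=None):
    im=imaging.get_image(n) if im is None else im
    cv2.imwrite("pics/"+f,im[:,:,::-1]); return im
E
python3 - <<'E'
from h import *
a=save("scene","s0.png")
for n in ["c1","tray_in","crate_in","pan_in","done","coupling","gasket"]:
    c=cal("scene")
    try:
        for r in nets.spot_in("scene",n):
            b=r["bbox"]; m=((b[0]+b[2])/2,(b[1]+b[3])/2)
            print(n,round(r["p"],2),np.round(b),np.round(p2w(c,m,0.03),3))
    except Exception as e: print(n,e)
b=save("side","d0.png")
print(c[1].round(2), cal("side")[1].round(2))
s=ctrl.sense();print(s, ctrl.finger_overhang)
E
```

```text
pics
c1 0.93 [180. 226. 211. 266.] [ 0.317 -0.158  0.03 ]
c1 0.89 [134. 248. 170. 291.] [ 0.282 -0.256  0.03 ]
c1 0.84 [363. 185. 393. 218.] [0.589 0.188 0.03 ]
c1 0.78 [272. 359. 308. 396.] [ 0.651 -0.29   0.03 ]
c1 0.72 [271. 210. 295. 248.] [ 0.448 -0.009  0.03 ]
c1 0.67 [274. 301. 303. 340.] [ 0.585 -0.196  0.03 ]
c1 0.67 [265. 140. 294. 175.] [0.31  0.181 0.03 ]
c1 0.64 [300. 161. 330. 197.] [0.425 0.167 0.03 ]
c1 0.64 [252. 174. 276. 208.] [0.345 0.062 0.03 ]
tray_in 0.61 [309. 226. 412. 317.] [ 0.648 -0.013  0.03 ]
crate_in 0.62 [318. 114. 408. 182.] [0.471 0.336 0.03 ]
pan_in 0.89 [130. 312. 232. 417.] [ 0.471 -0.381  0.03 ]
coupling 0.68 [323. 213. 344. 231.] [0.533 0.072 0.03 ]
coupling 0.17 [274. 301. 304. 339.] [ 0.586 -0.193  0.03 ]
gasket 0.8 [271. 269. 300. 289.] [ 0.528 -0.119  0.03 ]
[[ 0.83  0.43 -0.35  0.83]
 [ 0.55 -0.63  0.55 -0.6 ]
 [ 0.02 -0.65 -0.76  0.9 ]
 [ 0.    0.    0.    1.  ]] [[ 0.95 -0.15  0.27  0.17]
 [-0.31 -0.47  0.82 -0.91]
 [ 0.   -0.87 -0.5   0.62]
 [ 0.    0.    0.    1.  ]]
{'t': 0.45, 'qpos': array([ 1.24600212e+00,  2.38263422e-01, -1.35520279e-02,  1.31917540e+00,
       -1.53637844e-05,  1.57078710e+00]), 'joint_velocities': array([-2.22156232e-03,  7.51162825e-04,  4.47611972e-05,  2.19222810e-03,
       -1.19495507e-03, -1.24629800e-03]), 'joint_efforts': array([-9.63476305e-04, -5.38100553e+01,  3.46420133e+01,  4.80456365e-03,
       -3.09891027e-05, -8.76887640e-06]), 'eef_pos': array([0.16752191, 0.49749949, 0.25622264]), 'ee_rot': array([-8.14495653e-06,  1.61679680e-01,  9.86843286e-01, -9.72218047e-05]), 'force': array([ 0.13792412, -0.3240563 , -0.6332207 ]), 'moment': array([-0.05093357,  0.01169852, -0.01887037]), 'gripper_width': 0.08549250869687064} 0.025
```

View pics/s0.png

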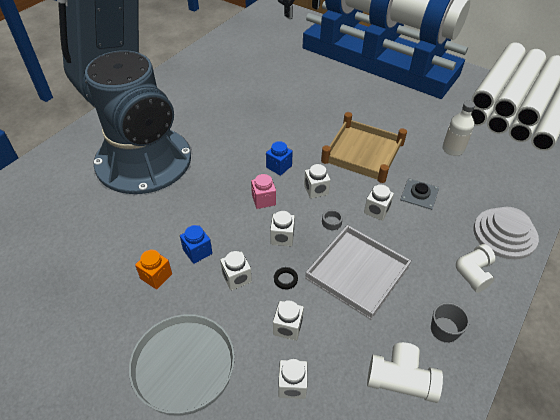

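View pics/d0.png

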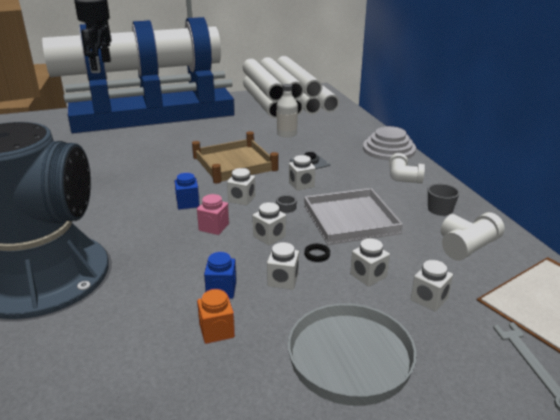

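The six white blocks at scene px (317,181), (379,201), (283,228), (235,270), (288,319) and (293,377) are the cartridges. The blue ones at (279,157) and (196,243), pink at (263,190) and orange at (153,267) are look-alikes, so I leave them. Next I fit poses with both cameras.

```bash
cat > fit.py <<'E'
from h import *
from scipy.optimize import minimize
th=np.linspace(0,2*np.pi,24,endpoint=False)
def cyl(r,z0,z1,x=0,y=0): return np.array([[x+r*np.cos(t),y+r*np.sin(t),z] for z in(z0,z1) for t in th])
def box(h,z0,z1): return np.array([[x,y,z] for x in(-h,h) for y in(-h,h) for z in(z0,z1)])
M={"c":[box(.025,0,.055),cyl(.021,.055,.071)],"tray":[box(.0825,0,.026)],
"crate":[box(.0825,0,.026)]+[cyl(.011,0,.045,a*.0805,b*.0805) for a in(-1,1) for b in(-1,1)],
"pan":[cyl(.092,0,.026)]}
S=4
def render(c,parts,x,y,w,off,shape):
    m=np.zeros(shape,np.uint8); R=np.array([[np.cos(w),-np.sin(w),0],[np.sin(w),np.cos(w),0],[0,0,1]])
    K,T=c
    for P in parts:
        q=(P@R.T+[x,y,0]-T[:3,3])@T[:3,:3]@K.T; uv=(q[:,:2]/q[:,2:]-off+.5)*S
        cv2.fillConvexPoly(m,cv2.convexHull(np.round(uv).astype(np.int32)),1)
    return m
def fit(obs,kind,x,y,yaw=True):
    # obs: list of (cal, bool mask)
    D=[]
    for c,m in obs:
        ys,xs=np.nonzero(m); l,t,r,b=max(xs.min()-12,0),max(ys.min()-12,0),xs.max()+13,ys.max()+13
        s=m[t:b,l:r].astype(np.uint8); D.append((c,np.array([l,t]),(cv2.resize(s.astype(np.float32),None,fx=S,fy=S)>.5).astype(np.uint8)))
    def cost(p):
        f=0
        for c,o,m in D:
            r=render(c,M[kind],p[0]/100,p[1]/100,p[2]/10,o,m.shape); f+=1-(r&m).sum()/max((r|m).sum(),1)
        return f/len(D)
    best=None
    for w in ([0,3,6,9,12] if yaw else [0]):
        s0=np.array([x*100,y*100,w]); r=minimize(cost,s0,method="Nelder-Mead",options=dict(initial_simplex=[s0,s0+[1,0,0],s0+[0,1,0],s0+[0,0,2]],maxiter=120))
        if best is None or r.fun<best.fun: best=r
    w=np.rad2deg(best.x[2]/10)%90; w=w-90 if w>45 else w
    return best.x[0]/100,best.x[1]/100,w,best.fun
def cent(c,m,z):
    ys,xs=np.nonzero(m); return p2w(c,(xs.mean(),ys.mean()),z)
def whites(im,n,name="c1"):
    out=[]
    for r in nets.trace(n,name):
        px=im[r["region"]].astype(float)
        if r["region"].sum()>60 and np.median(px.max(1)-px.min(1))<40: out.append(r["region"])
    return out
E
python3 - <<'E'
from fit import *
R={}
for n in("scene","side"):
    im=imaging.get_image(n); R[n]=(cal(n),whites(im,n),{k:nets.trace(n,k+"_in") for k in("tray","crate","pan")})
cs,ms,ts=R["scene"]; cd,md,td=R["side"]; print(len(ms),len(md))
for m in ms:
    p=cent(cs,m,.035); q=sorted(md,key=lambda k:np.linalg.norm(cent(cd,k,.035)-p)); ob=[(cs,m)]
    if q and np.linalg.norm(cent(cd,q[0],.035)-p)<.03: ob.append((cd,q[0]))
    print("c",len(ob),np.round(p[:2],3),np.round(fit(ob,"c",*p[:2]),3))
for k in ts:
    ob=[(c,t[k][0]["region"]) for c,t in((cs,ts),(cd,td)) if t[k]]
    if not ob: print(k,"none"); continue
    p=cent(ob[0][0],ob[0][1],.015); print(k,len(ob),np.round(p[:2],3),np.round(fit(ob,k,p[0],p[1],k!="pan"),3))
for n in("done","done_top"):
    for r in nets.spot_in("scene",n)[:2]: b=r["bbox"];print(n,r["p"],np.round(b),p2w(cs,((b[0]+b[2])/2,(b[1]+b[3])/2),.02).round(3))
print("btn",p2w(cs,(421,187),.03).round(3),p2w(cd,(310,157),.03).round(3))
E
```

```text
6 6
c 2 [ 0.448 -0.013] [ 4.4500e-01 -9.0000e-03  3.0267e+01  8.5000e-02]
c 2 [0.591 0.184] [0.589 0.188 3.445 0.063]
c 2 [0.434 0.158] [ 0.432  0.162 43.888  0.088]
c 2 [ 0.656 -0.291] [ 0.654 -0.289 32.833  0.06 ]
c 2 [ 0.584 -0.198] [ 0.582 -0.194 15.381  0.066]
c 2 [ 0.429 -0.16 ] [  0.426  -0.158 -30.568   0.083]
tray 2 [ 0.64  -0.004] [ 6.360e-01  2.000e-03 -3.371e+00  2.400e-02]
crate 2 [0.466 0.351] [0.463 0.356 7.288 0.074]
pan 2 [ 0.466 -0.376] [ 0.464 -0.369 11.361  0.046]
done_top 0.49 [414. 181. 425. 196.] [0.652 0.294 0.02 ]
btn [0.654 0.291 0.03 ] [0.644 0.272 0.03 ]
```

```bash
cat >> h.py <<'E'
def pose():
    s=ctrl.sense(); w,x,y,z=s["ee_rot"]
    yv=np.array([2*(x*y-w*z),1-2*(x*x+z*z)]); return np.array(s["eef_pos"]),np.rad2deg(np.arctan2(yv[1],yv[0])),s
def seq(wps):
    """from current pose; wps (x,y,z,az or None): prints roll first, then tool slides in mm"""
    p,a,s=pose(); q=np.rad2deg(s["qpos"]); print("t %.1f"%s["t"],p.round(4),"az %.1f"%a,"q1 %.0f q6 %.0f w %.3f"%(q[0],q[5],s["gripper_width"]))
    for x,y,z,az in wps:
        r=0
        if az is not None:
            r=(a-az+180)%360-180; a=az
        t=np.deg2rad(a); Y=np.array([np.cos(t),np.sin(t),0]); Z=np.array([0,0,-1.]); X=np.cross(Y,Z)
        d=(np.array([x,y,z])-p)*1000; print("roll %.1f slide x %.1f y %.1f z %.1f"%(r,d@X,d@Y,d@Z)); p=np.array([x,y,z])
E
python3 -c "
from h import *
seq([(.445,-.009,.15,30),(.445,-.009,.044,None)])"
```

```text
t 1.1 [0.1675 0.4975 0.2563] az 71.4 q1 71 q6 90 w 0.086
roll 41.4 slide x -577.4 y -12.9 z 106.3
roll 0.0 slide x 0.0 y 0.0 z 106.0
```

send_rows(
  deltas=[
    {"slide":[0,0,10],"roll":7},
    {"slide":[0,0,10],"roll":7},
    {"slide":[0,0,10],"roll":7},
    {"slide":[0,0,10],"roll":7},
    {"slide":[0,0,10],"roll":7},
  ],
  fingers=1,
)

```text
t: 1.47
eef_pos: [0.1675, 0.4975, 0.2059]
ee_rot: [-0.0, 0.454, 0.891, 0.0]
force: [-0.8, 0.4, 0.1]
gripper_width: 0.0858
```

send_rows(
  deltas=[
    {"slide":[0,0,10],"roll":6.4},
    {"slide":[-36,0,0],"roll":0},
    {"slide":[-36,0,0],"roll":0},
    {"slide":[-36,0,0],"roll":0},
    {"slide":[-36,0,0],"roll":0},
  ],
)

```text
t: 1.88
eef_pos: [0.2398, 0.3715, 0.1961]
ee_rot: [0.0, 0.5, 0.866, -0.0]
force: [-0.0, 0.9, 1.2]
gripper_width: 0.0854
```

send_rows(
  deltas=[
    {"slide":[-36,0,0],"roll":0},
    {"slide":[-36,0,0],"roll":0},
    {"slide":[-36,0,0],"roll":0},
    {"slide":[-36,0,0],"roll":0},
    {"slide":[-36,0,0],"roll":0},
  ],
)

```text
t: 2.3
eef_pos: [0.33, 0.2154, 0.1966]
ee_rot: [0.0, 0.5, 0.866, 0.0]
force: [0.9, 0.7, -0.8]
gripper_width: 0.0852
```

send_rows(
  deltas=[
    {"slide":[-36,0,0],"roll":0},
    {"slide":[-36,0,0],"roll":0},
    {"slide":[-36,-4,0],"roll":0},
    {"slide":[-36,-4,0],"roll":0},
    {"slide":[-36,-4,0],"roll":0},
  ],
)

```text
t: 2.72
eef_pos: [0.4095, 0.0532, 0.1965]
ee_rot: [0.0, 0.5, 0.866, 0.0]
force: [0.8, 0.8, -0.4]
gripper_width: 0.0853
```

send_rows(
  deltas=[
    {"slide":[-36,0,0],"roll":0},
    {"slide":[-36,0,0],"roll":0},
    {"slide":[0,0,0],"roll":0},
    {"slide":[0,0,0],"roll":0},
    {"slide":[0,0,0],"roll":0},
  ],
)

```text
t: 3.13
eef_pos: [0.4447, -0.0074, 0.1961]
ee_rot: [-0.0, 0.501, 0.866, -0.0]
force: [-0.2, -0.5, 0.0]
gripper_width: 0.0853
```

```bash
python3 -c "
from h import *
save('wrist','w1.png')
seq([(.445,-.009,.15,30),(.445,-.009,.044,None)])
s=ctrl.sense();print(s['force'],s['moment'])
c=cal('wrist');print(w2p(c,(.445,-.009,.071)))"
```

```text
t 3.2 [ 0.4445 -0.0069  0.1962] az 30.0 q1 -1 q6 59 w 0.085
roll 0.0 slide x -2.1 y -0.6 z 46.2
roll 0.0 slide x 0.0 y 0.0 z 106.0
[0.7895548  1.54759866 0.1638722 ] [ 0.01080178 -0.04773099  0.00641269]
[276.21253974 216.56752385]
```

View pics/w1.png

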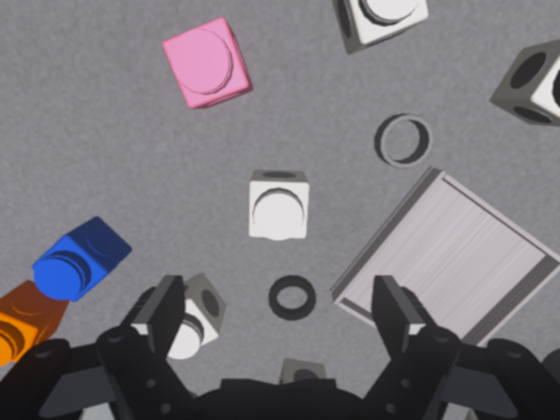

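send_rows(
  deltas=[
    {"slide":[-2,-0.6,30],"roll":0},
    {"slide":[0,0,30],"roll":0},
    {"slide":[0,0,30],"roll":0},
    {"slide":[0,0,30],"roll":0},
    {"slide":[0,0,32],"roll":0},
  ],
)

```text
t: 3.6
eef_pos: [0.4452, -0.008, 0.0437]
ee_rot: [0.001, 0.499, 0.867, 0.0]
force: [1.3, 0.2, 0.2]
gripper_width: 0.0855
```

send_rows(
  deltas=[
    {"slide":[0,0,0],"roll":0},
    {"slide":[0,0,0],"roll":0},
    {"slide":[0,0,0],"roll":0},
    {"slide":[0,0,0],"roll":0},
    {"slide":[0,0,0],"roll":0},
  ],
  fingers=-1,
)

```text
t: 4.02
eef_pos: [0.4467, -0.0091, 0.0461]
ee_rot: [0.001, 0.5, 0.866, 0.001]
force: [-0.2, 1.7, 6.1]
gripper_width: 0.0493
```

send_rows(
  deltas=[
    {"slide":[0,0,0],"roll":0},
    {"slide":[0,0,0],"roll":0},
    {"slide":[0,0,0],"roll":0},
    {"slide":[0,0,0],"roll":0},
    {"slide":[0,0,0],"roll":0},
  ],
)

```text
t: 4.43
eef_pos: [0.4467, -0.0092, 0.0461]
ee_rot: [0.001, 0.5, 0.866, 0.001]
force: [-1.4, 2.9, 9.3]
gripper_width: 0.0491
```

send_rows(
  deltas=[
    {"slide":[0,0,-25],"roll":0},
    {"slide":[0,0,-35],"roll":0},
    {"slide":[0,0,-35],"roll":0},
    {"slide":[0,0,-35],"roll":0},
    {"slide":[0,0,-20],"roll":0},
  ],
)

```text
t: 4.85
eef_pos: [0.4465, -0.0094, 0.1988]
ee_rot: [0.002, 0.5, 0.866, 0.001]
force: [0.6, 0.2, -2.5]
gripper_width: 0.0493
```

send_rows(
  deltas=[
    {"slide":[0,0,0],"roll":0},
    {"slide":[0,0,0],"roll":0},
    {"slide":[0,0,0],"roll":0},
    {"slide":[0,0,0],"roll":0},
    {"slide":[0,0,0],"roll":0},
  ],
)

```text
t: 5.27
eef_pos: [0.4447, -0.0094, 0.1931]
ee_rot: [-0.001, 0.5, 0.866, -0.001]
force: [-0.6, -0.1, -1.7]
gripper_width: 0.0493
```

```bash
python3 -c "
from h import *
for i in range(4):
    s=ctrl.sense();print(round(s['t'],3),s['force'].round(2),s['moment'].round(3),s['gripper_width'].round(4)); imaging.get_image('side')
seq([])"
```

```text
Traceback (most recent call last):
AttributeError: 'float' object has no attribute 'round'
```

```bash
cat >> h.py <<'E'
def samp(n,cam='side'):
    F=[]
    for i in range(n):
        s=ctrl.sense(); F.append(s['force'][2]); print(round(s['t'],3),np.round(s['force'],1),np.round(s['moment'],3),"|M| %.2f"%np.linalg.norm(s['moment']))
        if i<n-1: imaging.get_image(cam)
    print("Fz mean %.2f width %.4f"%(np.mean(F),s['gripper_width']));
E
python3 -c "
from h import *
samp(4)"
```

```text
5.267 [-0.6 -0.1 -1.7] [-0.021 -0.002 -0.026] |M| 0.03
5.317 [ 0.8  0.  -2.9] [-0.017  0.019 -0.021] |M| 0.03
5.367 [-0.7  0.  -2.7] [-0.014  0.011  0.037] |M| 0.04
5.417 [-0.2 -0.8 -2.6] [-0.026 -0.015  0.026] |M| 0.04
Fz mean -2.48 width 0.0494
```

send_rows(
  deltas=[
    {"slide":[25,0,0],"roll":0},
    {"slide":[-25,0,0],"roll":0},
    {"slide":[25,0,0],"roll":0},
    {"slide":[-25,0,0],"roll":0},
    {"slide":[25,0,0],"roll":0},
  ],
)

```text
t: 5.83
eef_pos: [0.4362, 0.0088, 0.1941]
ee_rot: [0.002, 0.502, 0.865, -0.0]
force: [1.9, 1.2, -2.4]
gripper_width: 0.0492
```

```bash
python3 -c "
from h import *
samp(8)"
```

```text
5.833 [ 1.9  1.2 -2.4] [ 0.022 -0.106  0.037] |M| 0.11
5.883 [-4.4  3.1 -3.5] [0.236 0.343 0.023] |M| 0.42
5.933 [-0.2 -0.2 -2.3] [0.003 0.049 0.015] |M| 0.05
5.983 [ 1.2  0.9 -3.6] [ 0.027  0.041 -0.019] |M| 0.05
6.033 [-0.4 -0.2 -2.4] [ 0.015 -0.005  0.   ] |M| 0.02
6.083 [ 0.4  0.4 -2.7] [ 0.002 -0.03  -0.017] |M| 0.04
6.133 [ 0.2 -0.4 -3.3] [-0.013 -0.019 -0.002] |M| 0.02
6.183 [-0.1 -0.8 -3.3] [ 0.068 -0.024  0.003] |M| 0.07
Fz mean -2.93 width 0.0492
```

send_rows(
  deltas=[
    {"slide":[-25,0,0],"roll":0},
    {"slide":[25,0,0],"roll":0},
    {"slide":[-25,0,0],"roll":0},
    {"slide":[25,0,0],"roll":0},
    {"slide":[-25,0,0],"roll":0},
  ],
)

```text
t: 6.6
eef_pos: [0.443, -0.0058, 0.1941]
ee_rot: [-0.002, 0.499, 0.867, 0.0]
force: [-0.5, 0.2, -3.5]
gripper_width: 0.049
```

```bash
python3 -c "
from h import *
samp(6)"
```

```text
6.6 [-0.5  0.2 -3.5] [-0.003  0.011  0.015] |M| 0.02
6.65 [ 4.1 -3.4 -2.5] [-0.276 -0.356  0.007] |M| 0.45
6.7 [ 0.8 -0.  -4.1] [ 0.027 -0.005 -0.054] |M| 0.06
6.75 [-0.2 -0.1 -3.3] [ 0.023  0.037 -0.004] |M| 0.04
6.8 [-0.7  0.9 -2.6] [0.01  0.065 0.01 ] |M| 0.07
6.85 [-0.4  1.2 -2.5] [-0.04   0.007 -0.014] |M| 0.04
Fz mean -3.07 width 0.0493
```

send_rows(
  deltas=[
    {"slide":[0,25,0],"roll":0},
    {"slide":[0,-25,0],"roll":0},
    {"slide":[0,25,0],"roll":0},
    {"slide":[0,-25,0],"roll":0},
    {"slide":[0,0,0],"roll":0},
  ],
)

```text
t: 7.27
eef_pos: [0.4429, -0.0098, 0.1935]
ee_rot: [-0.002, 0.5, 0.866, -0.001]
force: [-1.5, -0.9, -2.8]
gripper_width: 0.0497
```

```bash
python3 -c "
from h import *
samp(5)"
```

```text
7.267 [-1.5 -0.9 -2.8] [-0.026  0.105  0.033] |M| 0.11
7.317 [-0.  -0.1 -3.2] [ 0.006 -0.017  0.045] |M| 0.05
7.367 [ 0.4  1.1 -2.6] [ 0.004 -0.016 -0.028] |M| 0.03
7.417 [-0.9  0.8 -2.4] [ 0.01  -0.038 -0.024] |M| 0.05
7.467 [-0.5 -0.1 -2.3] [ 0.014 -0.016  0.014] |M| 0.03
Fz mean -2.64 width 0.0494
```

send_rows(
  deltas=[
    {"slide":[41,0,0],"roll":0},
    {"slide":[-41,0,0],"roll":0},
    {"slide":[41,0,0],"roll":0},
    {"slide":[-41,0,0],"roll":0},
    {"slide":[0,0,0],"roll":0},
  ],
)

```text
t: 7.88
eef_pos: [0.4481, -0.0085, 0.1946]
ee_rot: [0.002, 0.497, 0.868, -0.0]
force: [1.0, -0.7, -2.6]
gripper_width: 0.0496
```

```bash
python3 -c "
from h import *
samp(5)"
```

```text
7.883 [ 1.  -0.7 -2.6] [-0.104 -0.095  0.044] |M| 0.15
7.933 [-0.5 -0.4 -3.4] [-0.025  0.022  0.036] |M| 0.05
7.983 [-1.2 -0.1 -3.2] [-0.005 -0.002 -0.019] |M| 0.02
8.033 [-0.3  0.3 -1.9] [-0.018 -0.022 -0.017] |M| 0.03
8.083 [ 0.1 -0.5 -3.1] [-0.023  0.02  -0.014] |M| 0.03
Fz mean -2.81 width 0.0493
```

```bash
python3 -c "
from h import *
seq([(.458,.392,.194,7.3),(.458,.392,.052,None)])"
```

```text
t 8.1 [ 0.4456 -0.0094  0.1943] az 30.0 q1 -1 q6 59 w 0.049
roll 22.7 slide x 396.5 y 63.3 z 0.3
roll 0.0 slide x 0.0 y 0.0 z 142.0
```

send_rows(
  deltas=[
    {"slide":[0,0,0],"roll":5.7},
    {"slide":[0,0,0],"roll":5.7},
    {"slide":[0,0,0],"roll":5.7},
    {"slide":[0,0,0],"roll":5.6},
    {"slide":[20,3,0],"roll":0},
  ],
)

```text
t: 8.5
eef_pos: [0.4458, 0.0089, 0.1944]
ee_rot: [0.0, 0.664, 0.747, -0.0]
force: [0.8, -0.6, -3.5]
gripper_width: 0.0494
```

send_rows(
  deltas=[
    {"slide":[36,6,0],"roll":0},
    {"slide":[36,6,0],"roll":0},
    {"slide":[36,6,0],"roll":0},
    {"slide":[36,6,0],"roll":0},
    {"slide":[36,6,0],"roll":0},
  ],
)

```text
t: 8.92
eef_pos: [0.4527, 0.1944, 0.1945]
ee_rot: [0.0, 0.661, 0.75, 0.0]
force: [1.0, -1.0, -2.3]
gripper_width: 0.0495
```

send_rows(
  deltas=[
    {"slide":[36,6,0],"roll":0},
    {"slide":[36,6,0],"roll":0},
    {"slide":[36,6,0],"roll":0},
    {"slide":[36,6,0],"roll":0},
    {"slide":[36,6,0],"roll":0},
  ],
)

```text
t: 9.33
eef_pos: [0.4597, 0.3769, 0.1943]
ee_rot: [-0.0, 0.661, 0.75, -0.0]
force: [1.5, -1.4, -2.0]
gripper_width: 0.0491
```

send_rows(
  deltas=[
    {"slide":[16.5,0,0],"roll":0},
    {"slide":[0,0,0],"roll":0},
    {"slide":[0,0,0],"roll":0},
    {"slide":[0,0,20],"roll":0},
    {"slide":[0,0,40],"roll":0},
  ],
)

```text
t: 9.75
eef_pos: [0.4602, 0.3924, 0.1382]
ee_rot: [0.001, 0.661, 0.75, 0.004]
force: [1.6, 1.0, -4.1]
gripper_width: 0.0491
```

```bash
python3 -c "
from fit import *
im=save('wrist','w2.png')
imaging.get_image('side')
c=cal('side');t=nets.trace('side','crate_in')
print([round(r['p'],2) for r in t])
seq([(.458,.392,.052,7.3)])"
```

```text
[0.58]
t 9.9 [0.4563 0.389  0.1324] az 7.2 q1 40 q6 123 w 0.049
roll -0.1 slide x 2.7 y 2.0 z 80.4
```

View pics/w2.png

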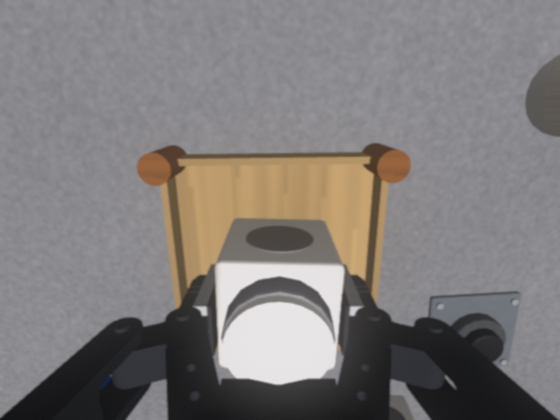

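```bash
python3 -c "
from h import *
c=cal('wrist');a=np.deg2rad(7.3)
for i in(-1,1):
  for j in(-1,1):
    x,y=.0805*i,.0805*j
    print(i,j,w2p(c,(.463+x*np.cos(a)-y*np.sin(a),.356+x*np.sin(a)+y*np.cos(a),.045)).round())
print(p2w(c,(155,168),.045).round(3),p2w(c,(394,166),.045).round(3), 'btn',p2w(c,(487,347),.03).round(3))
"
```

```text
-1 -1 [179. 366.]
-1 1 [154. 162.]
1 -1 [383. 367.]
1 1 [409. 162.]
[0.374 0.422 0.045] [0.524 0.442 0.045] btn [0.641 0.304 0.03 ]
```

send_rows(
  deltas=[
    {"slide":[2,-1,20],"roll":0},
    {"slide":[2,-1,20],"roll":0},
    {"slide":[0,0,20],"roll":0},
    {"slide":[0,0,12],"roll":0},
    {"slide":[0,0,7.5],"roll":0},
  ],
)

```text
t: 10.32
eef_pos: [0.4558, 0.3951, 0.0556]
ee_rot: [0.0, 0.661, 0.75, 0.0]
force: [0.1, 0.1, -1.7]
gripper_width: 0.0491
```

send_rows(
  deltas=[
    {"slide":[0,0,0],"roll":0},
    {"slide":[0,0,0],"roll":0},
    {"slide":[0,0,0],"roll":0},
    {"slide":[0,0,0],"roll":0},
    {"slide":[0,0,0],"roll":0},
  ],
)

```text
t: 10.73
eef_pos: [0.4557, 0.3959, 0.0558]
ee_rot: [0.0, 0.661, 0.751, 0.001]
force: [1.0, -0.5, -3.1]
gripper_width: 0.0496
```

```bash
python3 -c "
from h import *
seq([(.454,.393,.052,7.3)])"
```

```text
t 10.7 [0.4557 0.3959 0.0558] az 7.3 q1 41 q6 124 w 0.050
roll -0.0 slide x -2.7 y -2.0 z 3.8
```

send_rows(
  deltas=[
    {"slide":[0,0,3.8],"roll":0},
    {"slide":[0,0,0],"roll":0},
    {"slide":[0,0,0],"roll":0},
    {"slide":[0,0,0],"roll":0},
    {"slide":[0,0,0],"roll":0},
  ],
)

```text
t: 11.15
eef_pos: [0.4554, 0.3958, 0.0512]
ee_rot: [0.0, 0.661, 0.751, 0.0]
force: [0.3, 0.7, -0.7]
gripper_width: 0.0493
```

send_rows(
  deltas=[
    {"slide":[0,0,0],"roll":0},
    {"slide":[0,0,0],"roll":0},
    {"slide":[0,0,0],"roll":0},
    {"slide":[0,0,0],"roll":0},
    {"slide":[0,0,0],"roll":0},
  ],
  fingers=0.75,
)

```text
t: 11.57
eef_pos: [0.4551, 0.3955, 0.051]
ee_rot: [0.0, 0.661, 0.751, -0.0]
force: [0.2, 0.0, 0.6]
gripper_width: 0.0748
```

send_rows(
  deltas=[
    {"slide":[0,0,-15],"roll":0},
    {"slide":[0,0,-25],"roll":0},
    {"slide":[0,0,-35],"roll":0},
    {"slide":[0,0,-35],"roll":0},
    {"slide":[0,0,-20],"roll":3.9},
  ],
)

```text
t: 11.98
eef_pos: [0.4559, 0.3962, 0.1848]
ee_rot: [0.0, 0.686, 0.728, 0.002]
force: [0.4, 0.1, 0.5]
gripper_width: 0.0748
```

```bash
python3 -c "
from h import *
seq([(.589,.188,.16,3.4),(.589,.188,.046,None)])"
```

```text
t 12.0 [0.4559 0.3962 0.1848] az 3.4 q1 41 q6 128 w 0.075
roll 0.0 slide x -215.7 y 120.5 z 24.8
roll 0.0 slide x 0.0 y 0.0 z 114.0
```

send_rows(
  deltas=[
    {"slide":[-31,17,0],"roll":0},
    {"slide":[-31,17,0],"roll":0},
    {"slide":[-31,17,0],"roll":0},
    {"slide":[-31,17,0],"roll":0},
    {"slide":[-31,17,0],"roll":0},
  ],
  fingers=1,
)

```text
t: 12.4
eef_pos: [0.5498, 0.2445, 0.1812]
ee_rot: [0.0, 0.686, 0.728, 0.0]
force: [0.2, 0.4, 0.2]
gripper_width: 0.0852
```

send_rows(
  deltas=[
    {"slide":[-31,17,0],"roll":0},
    {"slide":[-30,18,0],"roll":0},
    {"slide":[0,0,0],"roll":0},
    {"slide":[0,0,0],"roll":0},
    {"slide":[0,0,0],"roll":0},
  ],
)

```text
t: 12.82
eef_pos: [0.5875, 0.187, 0.1808]
ee_rot: [-0.0, 0.686, 0.727, -0.0]
force: [-0.3, -0.1, 0.2]
gripper_width: 0.0858
```

```bash
cat >> fit.py <<'E'
def wfit(x,y,z=.046,off=0):
    """refine cartridge near x,y with the wrist camera, print moves to grasp it with jaw az nearest to present"""
    c=cal('wrist'); im=imaging.get_image('wrist'); ms=whites(im,'wrist')
    L=sorted([(np.linalg.norm(cent(c,m,.05)[:2]-[x,y]),i) for i,m in enumerate(ms)])
    print("near",np.round([l[0] for l in L],3))
    if not L: return
    m=ms[L[0][1]]; p=cent(c,m,.05); r=fit([(c,m)],"c",p[0],p[1]); print("fit",np.round(r,4))
    _,a,_=pose(); k=np.round((a-r[2])/90)*90; az=r[2]+k
    seq([(r[0],r[1],z,az)])
E
python3 -c "
from fit import *
wfit(.589,.188)"
```

```text
near [0.005 0.151]
fit [0.5894 0.189  4.4968 0.0514]
t 12.9 [0.5872 0.1879 0.181 ] az 3.5 q1 18 q6 104 w 0.085
roll -1.0 slide x 0.9 y 2.3 z 135.0
```

send_rows(
  deltas=[
    {"slide":[1,2.3,30],"roll":-1},
    {"slide":[0,0,30],"roll":0},
    {"slide":[0,0,30],"roll":0},
    {"slide":[0,0,30],"roll":0},
    {"slide":[0,0,15],"roll":0},
  ],
)

```text
t: 13.33
eef_pos: [0.5876, 0.1891, 0.0427]
ee_rot: [-0.001, 0.679, 0.734, -0.002]
force: [-0.8, 0.1, -0.5]
gripper_width: 0.0854
```

send_rows(
  deltas=[
    {"slide":[0,0,0],"roll":0},
    {"slide":[0,0,0],"roll":0},
    {"slide":[0,0,0],"roll":0},
    {"slide":[0,0,0],"roll":0},
    {"slide":[0,0,0],"roll":0},
  ],
  fingers=-1,
)

```text
t: 13.75
eef_pos: [0.5908, 0.1888, 0.0477]
ee_rot: [0.001, 0.679, 0.734, 0.001]
force: [-1.1, 0.9, 4.4]
gripper_width: 0.0491
```

send_rows(
  deltas=[
    {"slide":[0,0,0],"roll":0},
    {"slide":[0,0,0],"roll":0},
    {"slide":[0,0,-25],"roll":0},
    {"slide":[0,0,-35],"roll":0},
    {"slide":[0,0,-35],"roll":0},
  ],
)

```text
t: 14.17
eef_pos: [0.5891, 0.1878, 0.1416]
ee_rot: [-0.0, 0.68, 0.734, -0.001]
force: [1.9, -0.1, -2.5]
gripper_width: 0.0493
```

send_rows(
  deltas=[
    {"slide":[0,0,-35],"roll":0},
    {"slide":[0,0,-10],"roll":0},
    {"slide":[0,0,0],"roll":0},
    {"slide":[0,0,0],"roll":0},
    {"slide":[0,0,0],"roll":0},
  ],
)

```text
t: 14.58
eef_pos: [0.5891, 0.1879, 0.1841]
ee_rot: [-0.001, 0.68, 0.734, -0.001]
force: [-1.0, 0.0, -3.0]
gripper_width: 0.0489
```

send_rows(
  deltas=[
    {"slide":[25,0,0],"roll":0},
    {"slide":[-25,0,0],"roll":0},
    {"slide":[25,0,0],"roll":0},
    {"slide":[-25,0,0],"roll":0},
    {"slide":[25,0,0],"roll":0},
  ],
)

```text
t: 15.0
eef_pos: [0.5876, 0.2078, 0.1835]
ee_rot: [0.0, 0.681, 0.732, -0.003]
force: [0.4, 0.7, -3.2]
gripper_width: 0.0489
```

```bash
python3 -c "
from h import *
samp(6)"
```

```text
15.0 [ 0.4  0.7 -3.2] [ 0.022 -0.063  0.01 ] |M| 0.07
15.05 [ 0.2  4.2 -3.1] [ 0.369 -0.058 -0.01 ] |M| 0.37
15.1 [ 0.2 -0.4 -3.5] [ 0.034 -0.045  0.02 ] |M| 0.06
15.15 [ 0.7 -0.  -3.2] [-0.06  -0.013 -0.003] |M| 0.06
15.2 [-0.3 -0.5 -3.7] [-0.001 -0.039  0.041] |M| 0.06
15.25 [-0.9  0.1 -2.7] [-0.025 -0.011  0.003] |M| 0.03
Fz mean -3.24 width 0.0495
```

send_rows(
  deltas=[
    {"slide":[-25,0,0],"roll":0},
    {"slide":[25,0,0],"roll":0},
    {"slide":[-25,0,0],"roll":0},
    {"slide":[25,0,0],"roll":0},
    {"slide":[-25,0,0],"roll":0},
  ],
)

```text
t: 15.67
eef_pos: [0.5896, 0.1926, 0.185]
ee_rot: [-0.001, 0.678, 0.735, 0.001]
force: [0.4, -0.8, -2.7]
gripper_width: 0.0491
```

```bash
python3 -c "
from h import *
samp(4)"
```

```text
15.667 [ 0.4 -0.8 -2.7] [-0.051 -0.048 -0.023] |M| 0.07
15.717 [-0.9 -4.  -2.7] [-0.306  0.065 -0.035] |M| 0.31
15.767 [-1.1 -0.1 -3.9] [ 0.02   0.061 -0.002] |M| 0.06
15.817 [-0.1  0.4 -3.3] [ 0.005  0.017 -0.055] |M| 0.06
Fz mean -3.15 width 0.0494
```

```bash
python3 -c "
from h import *
seq([(.463,.321,.18,7.3),(.463,.321,.053,None)])"
```

```text
t 15.8 [0.5897 0.187  0.1853] az 4.3 q1 18 q6 103 w 0.049
roll -3.0 slide x 149.0 y -108.6 z 5.3
roll 0.0 slide x 0.0 y 0.0 z 127.0
```

send_rows(
  deltas=[
    {"slide":[0,0,0],"roll":-3},
    {"slide":[25,-18,0],"roll":0},
    {"slide":[30,-22,0],"roll":0},
    {"slide":[30,-22,0],"roll":0},
    {"slide":[30,-22,0],"roll":0},
  ],
)

```text
t: 16.23
eef_pos: [0.4907, 0.292, 0.1855]
ee_rot: [-0.0, 0.661, 0.751, -0.0]
force: [0.7, 0.2, -2.8]
gripper_width: 0.0489
```

send_rows(
  deltas=[
    {"slide":[34,-24.6,0],"roll":0},
    {"slide":[0,0,0],"roll":0},
    {"slide":[0,0,20],"roll":0},
    {"slide":[0,0,30],"roll":0},
    {"slide":[0,0,30],"roll":0},
  ],
)

```text
t: 16.65
eef_pos: [0.4635, 0.3226, 0.1057]
ee_rot: [0.0, 0.66, 0.752, 0.001]
force: [0.5, -0.4, -3.8]
gripper_width: 0.0489
```

```bash
python3 -c "
from h import *
seq([(.463,.321,.054,7.3)])"
```

```text
t 16.6 [0.4635 0.3226 0.1057] az 7.4 q1 35 q6 117 w 0.049
roll 0.1 slide x -1.5 y -0.7 z 51.7
```

send_rows(
  deltas=[
    {"slide":[-1.5,-1,20],"roll":0},
    {"slide":[0,0,15],"roll":0},
    {"slide":[0,0,10],"roll":0},
    {"slide":[0,0,5],"roll":0},
    {"slide":[0,0,1],"roll":0},
  ],
)

```text
t: 17.07
eef_pos: [0.4623, 0.32, 0.0543]
ee_rot: [-0.0, 0.66, 0.751, -0.001]
force: [-0.0, 0.2, -2.5]
gripper_width: 0.0492
```

send_rows(
  deltas=[
    {"slide":[0,0,0.5],"roll":0},
    {"slide":[0,0,0],"roll":0},
    {"slide":[0,0,0],"roll":0},
    {"slide":[0,0,0],"roll":0},
    {"slide":[0,0,0],"roll":0},
  ],
)

```text
t: 17.48
eef_pos: [0.4628, 0.3204, 0.0551]
ee_rot: [0.0, 0.66, 0.751, 0.0]
force: [-0.2, 0.6, -3.3]
gripper_width: 0.0494
```

send_rows(
  deltas=[
    {"slide":[0,0,0],"roll":0},
    {"slide":[0,0,0],"roll":0},
    {"slide":[0,0,0],"roll":0},
    {"slide":[0,0,0],"roll":0},
    {"slide":[0,0,0],"roll":0},
  ],
  fingers=0.75,
)

```text
t: 17.9
eef_pos: [0.4626, 0.3202, 0.0546]
ee_rot: [0.0, 0.66, 0.751, 0.0]
force: [0.5, 0.1, -0.2]
gripper_width: 0.0748
```

send_rows(
  deltas=[
    {"slide":[0,0,-15],"roll":0},
    {"slide":[0,0,-25],"roll":0},
    {"slide":[0,0,-35],"roll":0},
    {"slide":[0,0,-35],"roll":0},
    {"slide":[0,0,-20],"roll":-6.6},
  ],
)

```text
t: 18.32
eef_pos: [0.4633, 0.3207, 0.1882]
ee_rot: [0.001, 0.616, 0.787, 0.002]
force: [0.8, 0.6, -1.0]
gripper_width: 0.0749
```

send_rows(
  deltas=[
    {"slide":[0,0,0],"roll":-6},
    {"slide":[0,0,0],"roll":-6},
    {"slide":[0,0,0],"roll":-6},
    {"slide":[0,0,0],"roll":-6},
    {"slide":[0,0,0],"roll":-6},
  ],
  fingers=1,
)

```text
t: 18.73
eef_pos: [0.4625, 0.3202, 0.1846]
ee_rot: [0.0, 0.388, 0.921, 0.0]
force: [-0.1, 0.5, 0.4]
gripper_width: 0.0853
```

```bash
python3 -c "
from h import *
seq([(.432,.162,.18,43.9)])"
```

```text
t 18.7 [0.4625 0.3202 0.1846] az 44.3 q1 35 q6 80 w 0.085
roll 0.4 slide x -92.8 y -131.7 z 4.6
```

send_rows(
  deltas=[
    {"slide":[-18.5,-26.3,0],"roll":0},
    {"slide":[-18.5,-26.3,0],"roll":0},
    {"slide":[-18.5,-26.3,0],"roll":0},
    {"slide":[-18.5,-26.3,0],"roll":0},
    {"slide":[-18.5,-26.3,0],"roll":0},
  ],
)

```text
t: 19.15
eef_pos: [0.4316, 0.161, 0.1845]
ee_rot: [0.0, 0.391, 0.921, -0.0]
force: [0.3, -1.1, -0.1]
gripper_width: 0.0853
```

send_rows(
  deltas=[
    {"slide":[0,0,0],"roll":0},
    {"slide":[0,0,0],"roll":0},
    {"slide":[0,0,0],"roll":0},
    {"slide":[0,0,0],"roll":0},
    {"slide":[0,0,0],"roll":0},
  ],
)

```text
t: 19.57
eef_pos: [0.4325, 0.1632, 0.1844]
ee_rot: [0.0, 0.39, 0.921, 0.0]
force: [-0.1, -0.1, -0.5]
gripper_width: 0.0856
```

```bash
python3 -c "
from fit import *
wfit(.432,.162)"
```

```text
near [0.005 0.159 0.211 0.233 0.287]
fit [  0.4318   0.1642 -39.19     0.0615]
t 19.7 [0.4323 0.1631 0.1843] az 44.1 q1 21 q6 67 w 0.085
roll -6.7 slide x 1.1 y 0.6 z 138.3
```

send_rows(
  deltas=[
    {"slide":[1,0.6,30],"roll":-6.7},
    {"slide":[0,0,30],"roll":0},
    {"slide":[0,0,30],"roll":0},
    {"slide":[0,0,30],"roll":0},
    {"slide":[0,0,18],"roll":0},
  ],
)

```text
t: 20.08
eef_pos: [0.4307, 0.1635, 0.0438]
ee_rot: [-0.001, 0.336, 0.942, -0.001]
force: [-1.1, 0.4, -0.4]
gripper_width: 0.0856
```

send_rows(
  deltas=[
    {"slide":[0,0,0],"roll":0},
    {"slide":[0,0,0],"roll":0},
    {"slide":[0,0,0],"roll":0},
    {"slide":[0,0,0],"roll":0},
    {"slide":[0,0,0],"roll":0},
  ],
  fingers=-1,
)

```text
t: 20.5
eef_pos: [0.4329, 0.1639, 0.0478]
ee_rot: [0.001, 0.336, 0.942, 0.001]
force: [0.3, 1.1, 2.2]
gripper_width: 0.0493
```

send_rows(
  deltas=[
    {"slide":[0,0,0],"roll":0},
    {"slide":[0,0,0],"roll":0},
    {"slide":[0,0,-25],"roll":0},
    {"slide":[0,0,-35],"roll":0},
    {"slide":[0,0,-35],"roll":0},
  ],
)

```text
t: 20.92
eef_pos: [0.4308, 0.163, 0.1422]
ee_rot: [-0.001, 0.336, 0.942, -0.001]
force: [1.3, 0.7, -4.8]
gripper_width: 0.0493
```

send_rows(
  deltas=[
    {"slide":[0,0,-35],"roll":0},
    {"slide":[0,0,-10],"roll":0},
    {"slide":[0,0,0],"roll":0},
    {"slide":[0,0,0],"roll":0},
    {"slide":[0,0,0],"roll":0},
  ],
)

```text
t: 21.33
eef_pos: [0.431, 0.1631, 0.1852]
ee_rot: [-0.001, 0.336, 0.942, -0.001]
force: [0.3, 0.1, -5.3]
gripper_width: 0.0491
```

send_rows(
  deltas=[
    {"slide":[25,0,0],"roll":0},
    {"slide":[-25,0,0],"roll":0},
    {"slide":[25,0,0],"roll":0},
    {"slide":[-25,0,0],"roll":0},
    {"slide":[25,0,0],"roll":0},
  ],
)

```text
t: 21.75
eef_pos: [0.416, 0.1767, 0.1849]
ee_rot: [0.001, 0.338, 0.941, -0.001]
force: [0.9, 2.0, -4.0]
gripper_width: 0.0493
```

```bash
python3 -c "
from h import *
samp(6)"
```

```text
21.75 [ 0.9  2.  -4. ] [ 0.087 -0.142  0.067] |M| 0.18
21.8 [-6.3  1.5 -5.1] [ 0.196  0.665 -0.015] |M| 0.69
21.85 [ 0.1  0.1 -5.3] [-0.008 -0.011  0.018] |M| 0.02
21.9 [ 0.4 -0.8 -5.2] [ 0.02  -0.003 -0.075] |M| 0.08
21.95 [ 0.3  0.3 -6. ] [-0.034 -0.087 -0.015] |M| 0.09
22.0 [-0.7  0.2 -4.6] [-0.037  0.032  0.023] |M| 0.05
Fz mean -5.05 width 0.0489
```

send_rows(
  deltas=[
    {"slide":[-25,0,0],"roll":0},
    {"slide":[25,0,0],"roll":0},
    {"slide":[-25,0,0],"roll":0},
    {"slide":[25,0,0],"roll":0},
    {"slide":[-25,0,0],"roll":0},
  ],
)

```text
t: 22.42
eef_pos: [0.4279, 0.1658, 0.1856]
ee_rot: [-0.002, 0.335, 0.942, -0.0]
force: [-3.0, -0.2, -5.7]
gripper_width: 0.0493
```

```bash
python3 -c "
from h import *
samp(4);seq([])"
```

```text
22.417 [-3.  -0.2 -5.7] [-0.031  0.037 -0.01 ] |M| 0.05
22.467 [ 6.3 -2.  -4.3] [-0.25  -0.629  0.035] |M| 0.68
22.517 [ 0.8  0.2 -5.1] [-0.002 -0.055  0.008] |M| 0.06
22.567 [ 0.   0.2 -5. ] [-0.017  0.024  0.004] |M| 0.03
Fz mean -5.02 width 0.0488
t 22.6 [0.4325 0.1631 0.186 ] az 50.7 q1 21 q6 60 w 0.049
```

```bash
python3 -c "
from h import *
seq([(.672,0,.18,86.6),(.672,0,.053,None)])"
```

```text
t 22.6 [0.4325 0.1631 0.186 ] az 50.7 q1 21 q6 60 w 0.049
roll -35.9 slide x -248.7 y -148.6 z 6.0
roll 0.0 slide x 0.0 y 0.0 z 127.0
```

send_rows(
  deltas=[
    {"slide":[0,0,0],"roll":-6},
    {"slide":[0,0,0],"roll":-6},
    {"slide":[0,0,0],"roll":-6},
    {"slide":[0,0,0],"roll":-6},
    {"slide":[0,0,0],"roll":-6},
  ],
)

```text
t: 22.98
eef_pos: [0.4316, 0.1633, 0.186]
ee_rot: [-0.0, 0.079, 0.997, -0.0]
force: [0.2, -0.3, -4.9]
gripper_width: 0.0491
```

send_rows(
  deltas=[
    {"slide":[0,0,0],"roll":-5.9},
    {"slide":[-25,-15,0],"roll":0},
    {"slide":[-25,-15,0],"roll":0},
    {"slide":[-25,-15,0],"roll":0},
    {"slide":[-25,-15,0],"roll":0},
  ],
)

```text
t: 23.4
eef_pos: [0.5288, 0.0968, 0.1861]
ee_rot: [-0.0, 0.03, 1.0, -0.0]
force: [-0.6, 2.1, -4.1]
gripper_width: 0.049
```

```bash
python3 -c "
from h import *
seq([(.672,0,.18,86.6),(.672,0,.053,None)])"
```

```text
t 23.4 [0.5288 0.0968 0.1861] az 86.6 q1 10 q6 14 w 0.049
roll 0.0 slide x -148.6 y -88.1 z 6.1
roll 0.0 slide x 0.0 y 0.0 z 127.0
```

send_rows(
  deltas=[
    {"slide":[-30,-18,0],"roll":0},
    {"slide":[-30,-18,0],"roll":0},
    {"slide":[-30,-18,0],"roll":0},
    {"slide":[-30,-18,0],"roll":0},
    {"slide":[-28.5,-16,0],"roll":0},
  ],
)

```text
t: 23.82
eef_pos: [0.6722, -0.0006, 0.1856]
ee_rot: [-0.001, 0.03, 1.0, -0.0]
force: [1.2, 1.5, -5.3]
gripper_width: 0.0489
```

send_rows(
  deltas=[
    {"slide":[0,0,0],"roll":0},
    {"slide":[0,0,20],"roll":0},
    {"slide":[0,0,30],"roll":0},
    {"slide":[0,0,0],"roll":0},
    {"slide":[0,0,0],"roll":0},
  ],
)

```text
t: 24.23
eef_pos: [0.6695, 0.001, 0.1346]
ee_rot: [-0.003, 0.03, 1.0, -0.0]
force: [-0.2, -0.8, -4.5]
gripper_width: 0.0492
```

```bash
python3 -c "
from h import *
seq([(.672,0,.053,86.6)]); save('wrist','w3.png')
c=cal('wrist');a=np.deg2rad(-3.4)
for i in(-1,1):
  for j in(-1,1):
    x,y=.08*i,.08*j
    print(i,j,w2p(c,(.636+x*np.cos(a)-y*np.sin(a),.002+x*np.sin(a)+y*np.cos(a),.026)).round())
"
```

```text
t 24.2 [0.6695 0.001  0.1346] az 86.6 q1 0 q6 4 w 0.049
roll -0.0 slide x -2.6 y -0.8 z 81.6
-1 -1 [149.  49.]
-1 1 [401.  49.]
1 -1 [174. 274.]
1 1 [377. 274.]
```

View pics/w3.png

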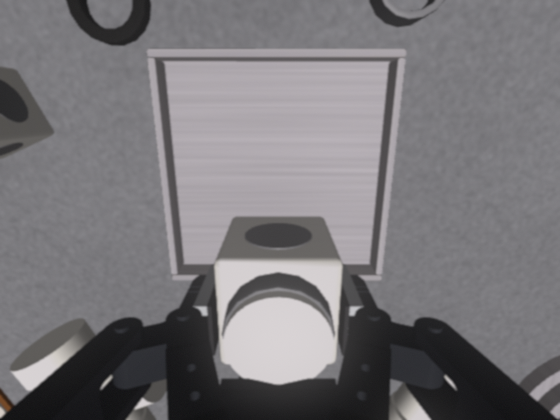

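send_rows(
  deltas=[
    {"slide":[-1,0,25],"roll":0},
    {"slide":[0,0,25],"roll":0},
    {"slide":[0,0,18],"roll":0},
    {"slide":[0,0,9],"roll":0},
    {"slide":[0,0,4.5],"roll":0},
  ],
)

```text
t: 24.7
eef_pos: [0.6723, 0.001, 0.0552]
ee_rot: [-0.0, 0.03, 1.0, -0.0]
force: [-0.1, -0.4, -4.7]
gripper_width: 0.0491
```

send_rows(
  deltas=[
    {"slide":[0,0,0.8],"roll":0},
    {"slide":[0,0,0],"roll":0},
    {"slide":[0,0,0],"roll":0},
    {"slide":[0,0,0],"roll":0},
    {"slide":[0,0,0],"roll":0},
  ],
)

```text
t: 25.12
eef_pos: [0.6727, 0.0008, 0.0552]
ee_rot: [0.001, 0.03, 1.0, -0.0]
force: [-0.3, 0.0, -5.2]
gripper_width: 0.0488
```

send_rows(
  deltas=[
    {"slide":[0,0,0],"roll":0},
    {"slide":[0,0,0],"roll":0},
    {"slide":[0,0,0],"roll":0},
    {"slide":[0,0,0],"roll":0},
    {"slide":[0,0,0],"roll":0},
  ],
  fingers=0.75,
)

```text
t: 25.53
eef_pos: [0.6724, 0.0008, 0.0545]
ee_rot: [0.0, 0.03, 1.0, -0.0]
force: [0.7, -0.2, 0.3]
gripper_width: 0.0747
```

send_rows(
  deltas=[
    {"slide":[0,0,-15],"roll":0},
    {"slide":[0,0,-25],"roll":0},
    {"slide":[0,0,-35],"roll":0},
    {"slide":[0,0,-35],"roll":0},
    {"slide":[0,0,-20],"roll":7.1},
  ],
)

```text
t: 25.95
eef_pos: [0.6731, 0.0008, 0.1883]
ee_rot: [0.002, 0.091, 0.996, 0.0]
force: [1.3, -0.2, 0.6]
gripper_width: 0.0748
```

send_rows(
  deltas=[
    {"slide":[0,0,0],"roll":7.1},
    {"slide":[0,0,0],"roll":7.1},
    {"slide":[0,0,0],"roll":7.1},
    {"slide":[0,0,0],"roll":7.1},
    {"slide":[0,0,0],"roll":7.1},
  ],
  fingers=1,
)

```text
t: 26.37
eef_pos: [0.6722, 0.0009, 0.1844]
ee_rot: [0.0, 0.394, 0.919, 0.0]
force: [-0.7, -1.1, -0.1]
gripper_width: 0.0854
```

send_rows(
  deltas=[
    {"slide":[0,0,0],"roll":7.1},
    {"slide":[0,0,0],"roll":7.1},
    {"slide":[0,0,0],"roll":7.1},
    {"slide":[0,0,0],"roll":7.1},
    {"slide":[0,0,0],"roll":0},
  ],
)

```text
t: 26.78
eef_pos: [0.6722, 0.0008, 0.1843]
ee_rot: [0.0, 0.607, 0.795, -0.0]
force: [0.8, 0.3, 0.2]
gripper_width: 0.0857
```

```bash
python3 -c "
from h import *
seq([(.582,-.194,.18,15.4)])"
```

```text
t 26.8 [0.6722 0.0008 0.1843] az 15.3 q1 0 q6 75 w 0.086
roll -0.1 slide x -163.9 y -138.7 z 4.3
```

send_rows(
  deltas=[
    {"slide":[-27.3,-23.1,0],"roll":0},
    {"slide":[-27.3,-23.1,0],"roll":0},
    {"slide":[-27.3,-23.1,0],"roll":0},
    {"slide":[-27.3,-23.1,0],"roll":0},
    {"slide":[-27.3,-23.1,0],"roll":0},
  ],
)

```text
t: 27.2
eef_pos: [0.5968, -0.1629, 0.1844]
ee_rot: [0.0, 0.603, 0.798, -0.0]
force: [1.3, -0.5, -0.6]
gripper_width: 0.0851
```

send_rows(
  deltas=[
    {"slide":[-27.3,-23.1,0],"roll":0},
    {"slide":[0,0,0],"roll":0},
    {"slide":[0,0,0],"roll":0},
    {"slide":[0,0,0],"roll":0},
    {"slide":[0,0,0],"roll":0},
  ],
)

```text
t: 27.62
eef_pos: [0.5832, -0.1933, 0.1843]
ee_rot: [0.0, 0.604, 0.797, 0.0]
force: [0.8, 0.9, 0.0]
gripper_width: 0.0853
```

```bash
python3 -c "
from fit import *
wfit(.582,-.194)"
```

```text
near [0.005 0.108 0.155 0.191]
fit [ 0.5827 -0.1933 19.0341  0.0482]
t 27.7 [ 0.5832 -0.1931  0.1842] az 15.7 q1 -18 q6 56 w 0.085
roll -3.3 slide x -0.0 y -0.6 z 138.2
```

send_rows(
  deltas=[
    {"slide":[0,-0.6,30],"roll":-3.3},
    {"slide":[0,0,30],"roll":0},
    {"slide":[0,0,30],"roll":0},
    {"slide":[0,0,30],"roll":0},
    {"slide":[0,0,18],"roll":0},
  ],
)

```text
t: 28.13
eef_pos: [0.5812, -0.1928, 0.0432]
ee_rot: [-0.001, 0.58, 0.814, -0.0]
force: [-0.9, 0.7, -0.4]
gripper_width: 0.0857
```

send_rows(
  deltas=[
    {"slide":[0,0,0],"roll":0},
    {"slide":[0,0,0],"roll":0},
    {"slide":[0,0,0],"roll":0},
    {"slide":[0,0,0],"roll":0},
    {"slide":[0,0,0],"roll":0},
  ],
  fingers=-1,
)

```text
t: 28.55
eef_pos: [0.5832, -0.1944, 0.0479]
ee_rot: [0.001, 0.581, 0.814, 0.0]
force: [0.2, 0.7, 2.4]
gripper_width: 0.0494
```

send_rows(
  deltas=[
    {"slide":[0,0,0],"roll":0},
    {"slide":[0,0,0],"roll":0},
    {"slide":[0,0,-25],"roll":0},
    {"slide":[0,0,-35],"roll":0},
    {"slide":[0,0,-35],"roll":0},
  ],
)

```text
t: 28.97
eef_pos: [0.5809, -0.194, 0.1414]
ee_rot: [-0.001, 0.582, 0.814, -0.001]
force: [1.8, -0.1, -5.0]
gripper_width: 0.049
```

send_rows(
  deltas=[
    {"slide":[0,0,-35],"roll":0},
    {"slide":[0,0,-10],"roll":0},
    {"slide":[0,0,0],"roll":0},
    {"slide":[0,0,0],"roll":0},
    {"slide":[0,0,0],"roll":0},
  ],
)

```text
t: 29.38
eef_pos: [0.581, -0.194, 0.1838]
ee_rot: [-0.002, 0.582, 0.814, -0.001]
force: [-1.2, 0.4, -5.7]
gripper_width: 0.0493
```

send_rows(
  deltas=[
    {"slide":[25,0,0],"roll":0},
    {"slide":[-25,0,0],"roll":0},
    {"slide":[25,0,0],"roll":0},
    {"slide":[-25,0,0],"roll":0},
    {"slide":[25,0,0],"roll":0},
  ],
)

```text
t: 29.8
eef_pos: [0.5749, -0.1749, 0.1829]
ee_rot: [-0.0, 0.583, 0.813, -0.002]
force: [1.4, 0.6, -5.2]
gripper_width: 0.0495
```

```bash
python3 -c "
from h import *
samp(6)"
```

```text
29.8 [ 1.4  0.6 -5.2] [ 0.062 -0.029 -0.02 ] |M| 0.07
29.85 [-3.5  4.6 -5.6] [ 0.282  0.235 -0.051] |M| 0.37
29.9 [-1.   1.  -5.5] [ 0.025  0.097 -0.037] |M| 0.11
29.95 [ 0.5 -0.6 -5.4] [-0.034 -0.08  -0.006] |M| 0.09
30.0 [ 0.9 -1.4 -5.7] [-0.045 -0.029 -0.02 ] |M| 0.06
30.05 [-0.1  0.6 -5.5] [-0.037 -0.063  0.008] |M| 0.07
Fz mean -5.50 width 0.0494
```

send_rows(
  deltas=[
    {"slide":[-25,0,0],"roll":0},
    {"slide":[25,0,0],"roll":0},
    {"slide":[-25,0,0],"roll":0},
    {"slide":[25,0,0],"roll":0},
    {"slide":[-25,0,0],"roll":0},
  ],
)

```text
t: 30.47
eef_pos: [0.5793, -0.1896, 0.1846]
ee_rot: [-0.004, 0.58, 0.814, 0.0]
force: [-0.8, 0.4, -5.5]
gripper_width: 0.0493
```

```bash
python3 -c "
from h import *
samp(4);seq([])"
```

```text
30.467 [-0.8  0.4 -5.5] [ 0.031  0.142 -0.024] |M| 0.15
30.517 [ 2.  -3.8 -4.5] [-0.374 -0.185  0.041] |M| 0.42
30.567 [ 2.  -0.5 -4.8] [-0.032 -0.059  0.037] |M| 0.08
30.617 [-0.5  0.1 -4.4] [-0.052 -0.022  0.013] |M| 0.06
Fz mean -4.80 width 0.0488
t 30.6 [ 0.5824 -0.1955  0.1853] az 18.8 q1 -19 q6 53 w 0.049
```

send_rows(
  deltas=[
    {"slide":[0,40,0],"roll":0},
    {"slide":[0,-40,0],"roll":0},
    {"slide":[0,40,0],"roll":0},
    {"slide":[0,-40,0],"roll":0},
    {"slide":[0,40,0],"roll":0},
  ],
)

```text
t: 31.03
eef_pos: [0.5968, -0.18, 0.1718]
ee_rot: [-0.02, 0.583, 0.812, -0.009]
force: [-1.8, -0.2, -9.8]
gripper_width: 0.0487
```

```bash
python3 -c "
from h import *
samp(6)"
```

```text
31.033 [-1.8 -0.2 -9.8] [0.048 0.058 0.016] |M| 0.08
31.083 [ 9.2  0.6 -1.8] [ 0.071 -0.855 -0.028] |M| 0.86
31.133 [ 3.8 -1.5 -3. ] [-0.099 -0.354  0.006] |M| 0.37
31.183 [ 2.  -2.8 -5.2] [-1.414 -0.697  0.038] |M| 1.58
31.233 [ 1.4  1.6 -5.8] [ 0.209 -0.175 -0.01 ] |M| 0.27
31.283 [-1.2  0.4 -4.5] [ 0.005 -0.005  0.013] |M| 0.01
Fz mean -5.01 width 0.0490
```

send_rows(
  deltas=[
    {"slide":[0,-20,0],"roll":0},
    {"slide":[0,-20,0],"roll":0},
    {"slide":[0,20,0],"roll":0},
    {"slide":[0,20,0],"roll":0},
    {"slide":[0,-40,0],"roll":0},
  ],
)

```text
t: 31.7
eef_pos: [0.5912, -0.1933, 0.1846]
ee_rot: [0.003, 0.58, 0.815, 0.002]
force: [0.8, -2.1, -5.4]
gripper_width: 0.049
```

```bash
python3 -c "
from h import *
samp(6)"
```

```text
31.7 [ 0.8 -2.1 -5.4] [-0.204 -0.002 -0.029] |M| 0.21
31.75 [-10.7  -0.1  -7.4] [ 0.023  0.982 -0.026] |M| 0.98
31.8 [-1.6  0.4 -4.6] [0.084 0.117 0.009] |M| 0.14
31.85 [-0.1  0.7 -4.9] [ 0.028 -0.026  0.035] |M| 0.05
31.9 [ 1.8  0.8 -4.5] [-0.057 -0.121 -0.01 ] |M| 0.13
31.95 [ 0.7 -0.4 -5.2] [ 0.022 -0.001  0.037] |M| 0.04
Fz mean -5.33 width 0.0491
```

send_rows(
  deltas=[
    {"slide":[35,0,0],"roll":0},
    {"slide":[-35,0,0],"roll":0},
    {"slide":[35,0,0],"roll":0},
    {"slide":[-35,0,0],"roll":0},
    {"slide":[0,0,0],"roll":0},
  ],
)

```text
t: 32.37
eef_pos: [0.5835, -0.1959, 0.1862]
ee_rot: [0.001, 0.581, 0.814, -0.001]
force: [0.5, -0.7, -3.9]
gripper_width: 0.0493
```

```bash
python3 -c "
from h import *
samp(5);seq([])"
```

```text
32.367 [ 0.5 -0.7 -3.9] [-0.13  -0.07  -0.002] |M| 0.15
32.417 [ 0.   0.  -4.8] [ 0.036 -0.082 -0.012] |M| 0.09
32.467 [ 0.1 -0.1 -4.8] [-0.059 -0.016  0.028] |M| 0.07
32.517 [-0.9 -0.6 -5.2] [-0.048 -0.015 -0.009] |M| 0.05
32.567 [-0.1 -0.6 -4.9] [-0.022 -0.018 -0.   ] |M| 0.03
Fz mean -4.71 width 0.0490
t 32.6 [ 0.5826 -0.1944  0.1868] az 18.9 q1 -18 q6 53 w 0.049
```

```bash
python3 -c "
from h import *
seq([(.476,-.405,.186,None)])"
```

```text
t 32.6 [ 0.5826 -0.1944  0.1868] az 18.9 q1 -18 q6 53 w 0.049
roll 0.0 slide x -164.8 y -169.0 z 0.8
```

send_rows(
  deltas=[
    {"slide":[-23,-24,0],"roll":0},
    {"slide":[-24,-25,0],"roll":0},
    {"slide":[-24,-24,0],"roll":0},
    {"slide":[-24,-24,0],"roll":0},
    {"slide":[-24,-24,0],"roll":0},
  ],
)

```text
t: 32.98
eef_pos: [0.5057, -0.3472, 0.1869]
ee_rot: [0.001, 0.581, 0.814, 0.0]
force: [0.8, 0.3, -5.7]
gripper_width: 0.0487
```

send_rows(
  deltas=[
    {"slide":[-23,-24,0],"roll":0},
    {"slide":[-23,-24,0],"roll":0},
    {"slide":[0,0,20],"roll":0},
    {"slide":[0,0,20],"roll":0},
    {"slide":[0,0,0],"roll":0},
  ],
)

```text
t: 33.4
eef_pos: [0.474, -0.4045, 0.1431]
ee_rot: [-0.002, 0.582, 0.813, 0.0]
force: [-1.0, 1.1, -6.2]
gripper_width: 0.0493
```

```bash
python3 -c "
from h import *
seq([(.476,-.405,.053,None)]); c=cal('wrist'); im=save('wrist','w4.png'); im=im.copy()
for t in np.linspace(0,6.28,60):
    u=w2p(c,(.464+.088*np.cos(t),-.369+.088*np.sin(t),.026)); cv2.circle(im,tuple(int(v) for v in u),2,(255,0,0),-1)
save('wrist','w4.png',im)"
```

```text
t 33.4 [ 0.474  -0.4045  0.1431] az 18.8 q1 -40 q6 31 w 0.049
roll 0.0 slide x -1.1 y 1.8 z 90.1
```

View pics/w4.png

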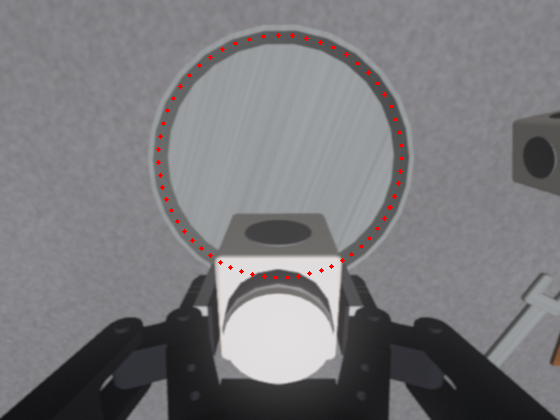

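send_rows(
  deltas=[
    {"slide":[0,1,30],"roll":0},
    {"slide":[0,0,25],"roll":0},
    {"slide":[0,0,19],"roll":0},
    {"slide":[0,0,10],"roll":0},
    {"slide":[0,0,4.5],"roll":0},
  ],
)

```text
t: 33.87
eef_pos: [0.4768, -0.4043, 0.0574]
ee_rot: [-0.0, 0.581, 0.814, 0.0]
force: [-0.4, 0.2, -5.2]
gripper_width: 0.049
```

send_rows(
  deltas=[
    {"slide":[0,0,1.2],"roll":0},
    {"slide":[0,0,0],"roll":0},
    {"slide":[0,0,0],"roll":0},
    {"slide":[0,0,0],"roll":0},
    {"slide":[0,0,0],"roll":0},
  ],
)

```text
t: 34.28
eef_pos: [0.477, -0.4052, 0.0575]
ee_rot: [0.001, 0.581, 0.814, -0.0]
force: [0.3, -0.3, -5.1]
gripper_width: 0.0489
```

send_rows(
  deltas=[
    {"slide":[0,0,0],"roll":0},
    {"slide":[0,0,0],"roll":0},
    {"slide":[0,0,0],"roll":0},
    {"slide":[0,0,0],"roll":0},
    {"slide":[0,0,0],"roll":0},
  ],
  fingers=0.75,
)

```text
t: 34.7
eef_pos: [0.4767, -0.405, 0.0568]
ee_rot: [0.0, 0.581, 0.814, -0.0]
force: [-0.4, 0.3, 0.0]
gripper_width: 0.075
```

send_rows(
  deltas=[
    {"slide":[0,0,-15],"roll":0},
    {"slide":[0,0,-25],"roll":0},
    {"slide":[0,0,-35],"roll":0},
    {"slide":[0,0,-35],"roll":-7},
    {"slide":[0,0,-20],"roll":-7},
  ],
)

```text
t: 35.12
eef_pos: [0.4773, -0.4055, 0.1905]
ee_rot: [0.002, 0.476, 0.88, -0.0]
force: [0.7, 0.4, 0.9]
gripper_width: 0.0745
```

```bash
python3 -c "
from h import *
seq([(.654,-.289,.18,32.8)])"
```

```text
t 35.1 [ 0.4773 -0.4055  0.1905] az 33.2 q1 -40 q6 16 w 0.074
roll 0.4 slide x 2.2 y 211.6 z 10.5
```

send_rows(
  deltas=[
    {"slide":[0,35,0],"roll":0},
    {"slide":[0,35,0],"roll":0},
    {"slide":[0,35,0],"roll":0},
    {"slide":[0,35,0],"roll":0},
    {"slide":[0,35,0],"roll":0},
  ],
  fingers=1,
)

```text
t: 35.53
eef_pos: [0.6248, -0.3089, 0.1868]
ee_rot: [0.0, 0.478, 0.878, -0.0]
force: [0.1, -1.4, 0.1]
gripper_width: 0.0854
```

send_rows(
  deltas=[
    {"slide":[2,36.5,4],"roll":0},
    {"slide":[0,0,0],"roll":0},
    {"slide":[0,0,0],"roll":0},
    {"slide":[0,0,0],"roll":0},
    {"slide":[0,0,0],"roll":0},
  ],
)

```text
t: 35.95
eef_pos: [0.6524, -0.289, 0.1827]
ee_rot: [-0.0, 0.478, 0.878, -0.0]
force: [-0.7, -0.1, -0.2]
gripper_width: 0.0853
```

```bash
python3 -c "
from fit import *
wfit(.654,-.289)"
```

```text
near [0.005 0.195]
fit [ 0.6543 -0.2874 31.5391  0.0651]
t 36.0 [ 0.6523 -0.2893  0.183 ] az 32.8 q1 -24 q6 33 w 0.085
roll 1.3 slide x 0.6 y 2.7 z 137.0
```

send_rows(
  deltas=[
    {"slide":[0.6,2.7,30],"roll":1.3},
    {"slide":[0,0,30],"roll":0},
    {"slide":[0,0,30],"roll":0},
    {"slide":[0,0,30],"roll":0},
    {"slide":[0,0,17],"roll":0},
  ],
)

```text
t: 36.47
eef_pos: [0.6529, -0.2867, 0.0425]
ee_rot: [-0.002, 0.489, 0.873, -0.0]
force: [-1.3, -0.7, -0.2]
gripper_width: 0.0855
```

send_rows(
  deltas=[
    {"slide":[0,0,0],"roll":0},
    {"slide":[0,0,0],"roll":0},
    {"slide":[0,0,0],"roll":0},
    {"slide":[0,0,0],"roll":0},
    {"slide":[0,0,0],"roll":0},
  ],
  fingers=-1,
)

```text
t: 36.88
eef_pos: [0.6559, -0.2872, 0.0478]
ee_rot: [0.002, 0.488, 0.873, -0.0]
force: [-1.1, -1.2, 3.7]
gripper_width: 0.0489
```

send_rows(
  deltas=[
    {"slide":[0,0,0],"roll":0},
    {"slide":[0,0,0],"roll":0},
    {"slide":[0,0,-25],"roll":0},
    {"slide":[0,0,-35],"roll":0},
    {"slide":[0,0,-35],"roll":0},
  ],
)

```text
t: 37.3
eef_pos: [0.654, -0.2858, 0.1405]
ee_rot: [-0.002, 0.488, 0.873, -0.0]
force: [1.0, -0.0, -5.9]
gripper_width: 0.0492
```

send_rows(
  deltas=[
    {"slide":[0,0,-35],"roll":0},
    {"slide":[0,0,-10],"roll":0},
    {"slide":[0,0,0],"roll":0},
    {"slide":[0,0,0],"roll":0},
    {"slide":[0,0,0],"roll":0},
  ],
)

```text
t: 37.72
eef_pos: [0.654, -0.2858, 0.1827]
ee_rot: [-0.002, 0.488, 0.873, -0.0]
force: [0.0, 0.4, -6.1]
gripper_width: 0.0492
```

send_rows(
  deltas=[
    {"slide":[0,-40,0],"roll":0},
    {"slide":[0,40,0],"roll":0},
    {"slide":[0,-40,0],"roll":0},
    {"slide":[0,40,0],"roll":0},
    {"slide":[0,-40,0],"roll":0},
  ],
)

```text
t: 38.13
eef_pos: [0.6278, -0.3001, 0.1765]
ee_rot: [-0.004, 0.484, 0.875, 0.002]
force: [2.9, -1.2, -5.0]
gripper_width: 0.0491
```

```bash
python3 -c "
from h import *
samp(6)"
```

```text
38.133 [ 2.9 -1.2 -5. ] [-0.085 -0.253 -0.015] |M| 0.27
38.183 [-9.7 -1.4 -6.8] [-0.158  1.05  -0.003] |M| 1.06
38.233 [-0.3  0.  -5. ] [-0.038  0.056  0.037] |M| 0.08
38.283 [ 0.7 -0.5 -5.1] [-0.002 -0.06  -0.036] |M| 0.07
38.333 [ 0.1 -0.1 -5.5] [ 0.005 -0.046 -0.023] |M| 0.05
38.383 [-0.3 -0.3 -6. ] [ 0.022 -0.051  0.055] |M| 0.08
Fz mean -5.57 width 0.0493
```

send_rows(
  deltas=[
    {"slide":[0,40,0],"roll":0},
    {"slide":[0,-40,0],"roll":0},
    {"slide":[0,40,0],"roll":0},
    {"slide":[0,-40,0],"roll":0},
    {"slide":[0,40,0],"roll":0},
  ],
)

```text
t: 38.8
eef_pos: [0.6409, -0.2906, 0.1779]
ee_rot: [-0.011, 0.492, 0.871, -0.004]
force: [-0.4, -3.1, -8.1]
gripper_width: 0.049
```

```bash
python3 -c "
from h import *
samp(6);seq([])"
```

```text
38.8 [-0.4 -3.1 -8.1] [-0.316 -0.032 -0.065] |M| 0.32
38.85 [ 8.   3.  -4.8] [ 0.34  -0.793 -0.004] |M| 0.86
38.9 [ 1.9  1.3 -4.6] [-0.058 -0.223  0.042] |M| 0.23
38.95 [-0.5 -0.2 -5.1] [-0.015 -0.013 -0.008] |M| 0.02
39.0 [ 0.5 -0.3 -5.5] [-0.017  0.044  0.033] |M| 0.06
39.05 [ 0.3  0.2 -4.9] [-0.047 -0.03   0.022] |M| 0.06
Fz mean -5.49 width 0.0488
t 39.0 [ 0.6552 -0.2861  0.1849] az 31.6 q1 -24 q6 35 w 0.049
```

```bash
python3 -c "
from h import *
seq([(.599,.004,.18,86.6)])"
```

```text
t 39.0 [ 0.6552 -0.2861  0.1849] az 31.6 q1 -24 q6 35 w 0.049
roll -55.0 slide x 73.3 y 286.2 z 4.9
```

send_rows(
  deltas=[
    {"slide":[0,0,0],"roll":-7},
    {"slide":[0,0,0],"roll":-7},
    {"slide":[0,0,0],"roll":-7},
    {"slide":[0,0,0],"roll":-7},
    {"slide":[0,0,0],"roll":-7},
  ],
)

```text
t: 39.47
eef_pos: [0.655, -0.2865, 0.1859]
ee_rot: [0.0, 0.2, 0.98, -0.0]
force: [0.8, -0.2, -6.4]
gripper_width: 0.0492
```

send_rows(
  deltas=[
    {"slide":[0,0,0],"roll":-7},
    {"slide":[0,0,0],"roll":-7},
    {"slide":[0,0,0],"roll":-6},
    {"slide":[0,0,0],"roll":0},
    {"slide":[0,0,0],"roll":0},
  ],
)

```text
t: 39.88
eef_pos: [0.655, -0.2864, 0.1858]
ee_rot: [0.0, 0.031, 1.0, -0.0]
force: [0.6, -0.2, -6.2]
gripper_width: 0.0494
```

```bash
python3 -c "
from h import *
seq([(.599,.004,.18,86.6)])"
```

```text
t 39.9 [ 0.655  -0.2864  0.1858] az 86.4 q1 -24 q6 -20 w 0.049
roll -0.2 slide x 73.1 y 286.6 z 5.8
```

send_rows(
  deltas=[
    {"slide":[8,31,0],"roll":0},
    {"slide":[8,32,0],"roll":0},
    {"slide":[8,32,0],"roll":0},
    {"slide":[8,32,0],"roll":0},
    {"slide":[8,32,0],"roll":0},
  ],
)

```text
t: 40.3
eef_pos: [0.6241, -0.124, 0.1858]
ee_rot: [0.0, 0.032, 0.999, -0.0]
force: [1.1, 0.3, -5.7]
gripper_width: 0.0491
```

send_rows(
  deltas=[
    {"slide":[8,32,0],"roll":0},
    {"slide":[8,32,0],"roll":0},
    {"slide":[8,32,0],"roll":0},
    {"slide":[9,31.6,0],"roll":0},
    {"slide":[0,0,0],"roll":0},
  ],
)

```text
t: 40.72
eef_pos: [0.5978, 0.0092, 0.186]
ee_rot: [-0.0, 0.03, 1.0, 0.001]
force: [0.9, -2.1, -5.0]
gripper_width: 0.0491
```

send_rows(
  deltas=[
    {"slide":[0,0,20],"roll":0},
    {"slide":[0,0,20],"roll":0},
    {"slide":[0,0,0],"roll":0},
    {"slide":[0,0,0],"roll":0},
    {"slide":[0,0,0],"roll":0},
  ],
)

```text
t: 41.13
eef_pos: [0.5997, 0.0039, 0.1465]
ee_rot: [0.0, 0.031, 1.0, -0.0]
force: [-0.3, -0.1, -5.2]
gripper_width: 0.0491
```

```bash
python3 -c "
from h import *
seq([(.599,.004,.053,86.6)])"
```

```text
t 41.1 [0.5997 0.0039 0.1465] az 86.5 q1 0 q6 4 w 0.049
roll -0.1 slide x 0.7 y 0.1 z 93.5
```

send_rows(
  deltas=[
    {"slide":[0,0,30],"roll":0},
    {"slide":[0,0,28],"roll":0},
    {"slide":[0,0,21],"roll":0},
    {"slide":[0,0,11],"roll":0},
    {"slide":[0,0,4],"roll":0},
  ],
)

```text
t: 41.55
eef_pos: [0.5987, 0.0037, 0.0525]
ee_rot: [-0.0, 0.03, 1.0, -0.0]
force: [-18.7, 0.8, 42.3]
gripper_width: 0.0494
```

send_rows(
  deltas=[
    {"slide":[0,0,1.5],"roll":0},
    {"slide":[0,0,0],"roll":0},
    {"slide":[0,0,0],"roll":0},
    {"slide":[0,0,0],"roll":0},
    {"slide":[0,0,0],"roll":0},
  ],
)

```text
t: 41.97
eef_pos: [0.5999, 0.0038, 0.0526]
ee_rot: [0.001, 0.03, 1.0, -0.0]
force: [-4.6, 0.0, 5.3]
gripper_width: 0.049
```

send_rows(
  deltas=[
    {"slide":[0,0,0],"roll":0},
    {"slide":[0,0,0],"roll":0},
    {"slide":[0,0,0],"roll":0},
    {"slide":[0,0,0],"roll":0},
    {"slide":[0,0,0],"roll":0},
  ],
  fingers=0.75,
)

```text
t: 42.38
eef_pos: [0.5997, 0.004, 0.0504]
ee_rot: [0.0, 0.03, 1.0, -0.0]
force: [-0.4, -0.4, 0.1]
gripper_width: 0.0746
```

send_rows(
  deltas=[
    {"slide":[0,0,-15],"roll":0},
    {"slide":[0,0,-25],"roll":0},
    {"slide":[0,0,-35],"roll":0},
    {"slide":[0,0,-35],"roll":6.8},
    {"slide":[0,0,-20],"roll":6.8},
  ],
)

```text
t: 42.8
eef_pos: [0.6003, 0.0041, 0.1838]
ee_rot: [0.002, 0.15, 0.989, 0.0]
force: [0.6, -0.3, 0.2]
gripper_width: 0.0746
```

send_rows(
  deltas=[
    {"slide":[0,0,0],"roll":6.8},
    {"slide":[0,0,0],"roll":6.7},
    {"slide":[0,0,0],"roll":0},
    {"slide":[0,0,0],"roll":0},
    {"slide":[0,0,0],"roll":0},
  ],
  fingers=1,
)

```text
t: 43.22
eef_pos: [0.5991, 0.0041, 0.1797]
ee_rot: [-0.0, 0.261, 0.965, -0.0]
force: [0.6, -0.2, -0.2]
gripper_width: 0.0857
```

```bash
python3 -c "
from h import *
seq([(.426,-.158,.18,59.4)])"
```

```text
t 43.2 [0.5991 0.0041 0.1797] az 59.7 q1 0 q6 31 w 0.086
roll 0.3 slide x 66.5 y -227.6 z -0.3
```

send_rows(
  deltas=[
    {"slide":[9,-32,-1],"roll":0},
    {"slide":[9,-32,-1],"roll":0},
    {"slide":[10,-33,-1],"roll":0},
    {"slide":[10,-33,-1],"roll":0},
    {"slide":[10,-33,0],"roll":0},
  ],
)

```text
t: 43.63
eef_pos: [0.4738, -0.1127, 0.1838]
ee_rot: [-0.0, 0.261, 0.965, -0.0]
force: [-0.2, -0.1, 0.6]
gripper_width: 0.0853
```

send_rows(
  deltas=[
    {"slide":[9,-32,0],"roll":0},
    {"slide":[9,-32,0],"roll":0},
    {"slide":[0,0,0],"roll":0},
    {"slide":[0,0,0],"roll":0},
    {"slide":[0,0,0],"roll":0},
  ],
)

```text
t: 44.05
eef_pos: [0.4274, -0.1581, 0.1841]
ee_rot: [0.0, 0.263, 0.965, 0.0]
force: [-0.3, 0.2, -1.2]
gripper_width: 0.0852
```

```bash
python3 -c "
from fit import *
wfit(.426,-.158)"
```

```text
near [0.004 0.207 0.223 0.27 ]
fit [  0.4261  -0.1567 -31.0455   0.0573]
t 44.1 [ 0.4278 -0.1576  0.1839] az 59.6 q1 -20 q6 10 w 0.085
roll 0.6 slide x 1.9 y -0.1 z 137.9
```

send_rows(
  deltas=[
    {"slide":[2,0,30],"roll":0.6},
    {"slide":[0,0,30],"roll":0},
    {"slide":[0,0,30],"roll":0},
    {"slide":[0,0,30],"roll":0},
    {"slide":[0,0,17],"roll":0},
  ],
)

```text
t: 44.57
eef_pos: [0.4248, -0.1557, 0.0442]
ee_rot: [-0.001, 0.267, 0.964, 0.0]
force: [0.2, 0.2, -0.4]
gripper_width: 0.0853
```

send_rows(
  deltas=[
    {"slide":[0,0,0],"roll":0},
    {"slide":[0,0,0],"roll":0},
    {"slide":[0,0,0],"roll":0},
    {"slide":[0,0,0],"roll":0},
    {"slide":[0,0,0],"roll":0},
  ],
  fingers=-1,
)

```text
t: 44.98
eef_pos: [0.4265, -0.1571, 0.0483]
ee_rot: [0.001, 0.268, 0.963, -0.0]
force: [1.4, 0.0, 2.1]
gripper_width: 0.049
```

send_rows(
  deltas=[
    {"slide":[0,0,0],"roll":0},
    {"slide":[0,0,0],"roll":0},
    {"slide":[0,0,-25],"roll":0},
    {"slide":[0,0,-35],"roll":0},
    {"slide":[0,0,-35],"roll":0},
  ],
)

```text
t: 45.4
eef_pos: [0.4244, -0.1566, 0.143]
ee_rot: [-0.001, 0.268, 0.963, 0.0]
force: [1.2, -0.4, -3.0]
gripper_width: 0.0488
```

send_rows(
  deltas=[
    {"slide":[0,0,-35],"roll":0},
    {"slide":[0,0,-10],"roll":0},
    {"slide":[0,0,0],"roll":0},
    {"slide":[0,0,0],"roll":0},
    {"slide":[0,0,0],"roll":0},
  ],
)

```text
t: 45.82
eef_pos: [0.4246, -0.1567, 0.1859]
ee_rot: [-0.001, 0.268, 0.963, 0.0]
force: [-0.2, -0.7, -3.1]
gripper_width: 0.0491
```

send_rows(
  deltas=[
    {"slide":[0,40,0],"roll":0},
    {"slide":[0,-40,0],"roll":0},
    {"slide":[0,40,0],"roll":0},
    {"slide":[0,-40,0],"roll":0},
    {"slide":[0,40,0],"roll":0},
  ],
)

```text
t: 46.23
eef_pos: [0.4399, -0.134, 0.1851]
ee_rot: [-0.003, 0.276, 0.961, -0.003]
force: [0.7, -1.2, -2.4]
gripper_width: 0.0489
```

```bash
python3 -c "
from h import *
samp(6)"
```

```text
46.233 [ 0.7 -1.2 -2.4] [-0.144 -0.022 -0.028] |M| 0.15
46.283 [ 4.   5.2 -2.1] [ 0.278 -0.292 -0.005] |M| 0.40
46.333 [ 0.8 -0.3 -3.1] [ 0.03   0.019 -0.037] |M| 0.05
46.383 [-0.3  0.3 -2.8] [-0.008  0.029 -0.055] |M| 0.06
46.433 [-0.6 -0.1 -2.9] [-0.032 -0.004  0.001] |M| 0.03
46.483 [-0.3 -0.3 -2.5] [ 0.008 -0.058  0.024] |M| 0.06
Fz mean -2.62 width 0.0492
```

send_rows(
  deltas=[
    {"slide":[0,-40,0],"roll":0},
    {"slide":[0,40,0],"roll":0},
    {"slide":[0,-40,0],"roll":0},
    {"slide":[0,40,0],"roll":0},
    {"slide":[0,-40,0],"roll":0},
  ],
)

```text
t: 46.9
eef_pos: [0.4316, -0.1458, 0.1864]
ee_rot: [0.001, 0.26, 0.966, 0.003]
force: [2.6, 1.2, -2.3]
gripper_width: 0.0487
```

```bash
python3 -c "
from h import *
samp(6);seq([])"
```

```text
46.9 [ 2.6  1.2 -2.3] [ 0.082 -0.152  0.042] |M| 0.18
46.95 [-5.  -4.5 -3.1] [-0.248  0.266 -0.025] |M| 0.36
47.0 [-0.4 -0.4 -2.6] [ 0.002 -0.003  0.008] |M| 0.01
47.05 [ 0.5  1.  -2.5] [-0.03  -0.05   0.007] |M| 0.06
47.1 [-0.2  0.5 -3.6] [-0.021  0.009  0.021] |M| 0.03
47.15 [-0.6 -0.5 -2.1] [ 0.036 -0.033  0.045] |M| 0.07
Fz mean -2.71 width 0.0489
t 47.1 [ 0.425  -0.1566  0.1864] az 58.9 q1 -20 q6 11 w 0.049
```

send_rows(
  deltas=[
    {"slide":[40,0,0],"roll":0},
    {"slide":[-40,0,0],"roll":0},
    {"slide":[40,0,0],"roll":0},
    {"slide":[-40,0,0],"roll":0},
    {"slide":[0,0,0],"roll":0},
  ],
)

```text
t: 47.57
eef_pos: [0.4238, -0.1571, 0.184]
ee_rot: [-0.003, 0.268, 0.963, -0.0]
force: [0.2, 0.3, -0.4]
gripper_width: 0.049
```

```bash
python3 -c "
from h import *
samp(5);seq([])"
```

```text
47.567 [ 0.2  0.3 -0.4] [-0.062  0.018  0.014] |M| 0.07
47.617 [ 0.8  1.  -2. ] [ 0.175 -0.101 -0.002] |M| 0.20
47.667 [-0.3  0.4 -3.2] [0.026 0.053 0.026] |M| 0.06
47.717 [-0.3  0.7 -2.9] [ 0.006  0.058 -0.008] |M| 0.06
47.767 [-0.1  0.1 -3.2] [-0.005  0.018 -0.002] |M| 0.02
Fz mean -2.34 width 0.0490
t 47.8 [ 0.4254 -0.1572  0.187 ] az 58.9 q1 -20 q6 11 w 0.049
```

send_rows(
  deltas=[
    {"slide":[40,0,0],"roll":0},
    {"slide":[-40,0,0],"roll":0},
    {"slide":[40,0,0],"roll":0},
    {"slide":[-40,0,0],"roll":0},
    {"slide":[40,0,0],"roll":0},
  ],
)

```text
t: 48.18
eef_pos: [0.3987, -0.1399, 0.1798]
ee_rot: [-0.004, 0.269, 0.963, -0.0]
force: [6.7, -3.4, -0.6]
gripper_width: 0.0491
```

```bash
python3 -c "
from h import *
samp(6)"
```

```text
48.183 [ 6.7 -3.4 -0.6] [-0.185 -0.448 -0.026] |M| 0.49
48.233 [-12.2   4.9  -3. ] [0.27  0.736 0.013] |M| 0.78
48.283 [-2.   0.8 -2.2] [ 0.005  0.081 -0.03 ] |M| 0.09
48.333 [ 1.   0.1 -2.6] [-0.067  0.    -0.018] |M| 0.07
48.383 [ 0.2 -0.1 -2.5] [-0.007 -0.003  0.062] |M| 0.06
48.433 [ 0.2  0.4 -1.9] [ 0.001  0.024 -0.049] |M| 0.05
Fz mean -2.13 width 0.0489
```

send_rows(
  deltas=[
    {"slide":[-40,0,0],"roll":0},
    {"slide":[40,0,0],"roll":0},
    {"slide":[-30,0,0],"roll":0},
    {"slide":[30,0,0],"roll":0},
    {"slide":[-40,0,0],"roll":0},
  ],
)

```text
t: 48.85
eef_pos: [0.4098, -0.1503, 0.183]
ee_rot: [-0.01, 0.268, 0.963, 0.001]
force: [-5.0, 4.0, -2.3]
gripper_width: 0.049
```

```bash
python3 -c "
from h import *
samp(6)"
```

```text
48.85 [-5.   4.  -2.3] [ 0.225  0.376 -0.026] |M| 0.44
48.9 [12.6 -5.5  0.9] [-0.321 -0.742  0.005] |M| 0.81
48.95 [ 1.6  0.3 -1.4] [-0.015 -0.077 -0.012] |M| 0.08
49.0 [-1.4 -0.2 -2.4] [0.012 0.038 0.004] |M| 0.04
49.05 [-0.1  0.4 -3.2] [ 0.01  -0.001 -0.015] |M| 0.02
49.1 [-0.  -1.  -3.3] [-0.026  0.058  0.008] |M| 0.06
Fz mean -1.95 width 0.0488
```

send_rows(
  deltas=[
    {"slide":[28,28,0],"roll":0},
    {"slide":[-28,-28,0],"roll":0},
    {"slide":[28,28,0],"roll":0},
    {"slide":[-28,-28,0],"roll":0},
    {"slide":[28,28,0],"roll":0},
  ],
)

```text
t: 49.52
eef_pos: [0.4185, -0.1285, 0.1875]
ee_rot: [0.003, 0.273, 0.962, -0.002]
force: [3.6, 0.3, -1.7]
gripper_width: 0.0487
```

```bash
python3 -c "
from h import *
samp(6);seq([])"
```

```text
49.517 [ 3.6  0.3 -1.7] [ 0.009 -0.229 -0.065] |M| 0.24
49.567 [-4.3  4.4 -3.7] [ 0.779 -0.072  0.017] |M| 0.78
49.617 [-1.   0.2 -2.6] [0.02  0.145 0.031] |M| 0.15
49.667 [ 0.8 -0.6 -2.1] [0.007 0.004 0.062] |M| 0.06
49.717 [-1.4  0.7 -0.8] [0.21  0.167 0.011] |M| 0.27
49.767 [ 0.7 -0.3 -3.5] [ 0.027  0.027 -0.073] |M| 0.08
Fz mean -2.40 width 0.0489
t 49.8 [ 0.4162 -0.1188  0.1878] az 58.9 q1 -16 q6 15 w 0.049
```

send_rows(
  deltas=[
    {"slide":[0,0,0],"roll":7},
    {"slide":[0,0,0],"roll":7},
    {"slide":[0,0,0],"roll":7},
    {"slide":[0,0,0],"roll":7},
    {"slide":[0,0,0],"roll":7},
  ],
)

```text
t: 50.18
eef_pos: [0.4164, -0.1186, 0.1876]
ee_rot: [0.001, 0.548, 0.837, 0.0]
force: [0.6, -0.4, -3.1]
gripper_width: 0.0486
```

send_rows(
  deltas=[
    {"slide":[0,0,0],"roll":5},
    {"slide":[0,0,0],"roll":0},
    {"slide":[0,0,0],"roll":0},
    {"slide":[0,0,0],"roll":0},
    {"slide":[0,0,0],"roll":0},
  ],
)

```text
t: 50.6
eef_pos: [0.416, -0.1185, 0.1872]
ee_rot: [0.0, 0.581, 0.814, -0.0]
force: [0.7, 0.4, -2.3]
gripper_width: 0.0488
```

```bash
python3 -c "
from h import *
seq([(.452,-.333,.186,18.9)])"
```

```text
t 50.6 [ 0.416  -0.1185  0.1872] az 19.0 q1 -16 q6 55 w 0.049
roll 0.1 slide x -214.6 y -35.4 z 1.2
```

send_rows(
  deltas=[
    {"slide":[-30,-5,0],"roll":0},
    {"slide":[-31,-5,0],"roll":0},
    {"slide":[-31,-5,0],"roll":0},
    {"slide":[-31,-5,0],"roll":0},
    {"slide":[-31,-5,0],"roll":0},
  ],
)

```text
t: 51.02
eef_pos: [0.4422, -0.2738, 0.1871]
ee_rot: [0.0, 0.581, 0.814, -0.0]
force: [0.8, 0.0, -2.9]
gripper_width: 0.0488
```

send_rows(
  deltas=[
    {"slide":[-31,-5,0],"roll":0},
    {"slide":[-30,-5.4,0],"roll":0},
    {"slide":[0,0,20],"roll":0},
    {"slide":[0,0,20],"roll":0},
    {"slide":[0,0,0],"roll":0},
  ],
)

```text
t: 51.43
eef_pos: [0.4503, -0.3329, 0.1434]
ee_rot: [-0.003, 0.581, 0.814, 0.0]
force: [-1.1, 1.3, -2.5]
gripper_width: 0.0487
```

send_rows(
  deltas=[
    {"slide":[0,0,20],"roll":0},
    {"slide":[0,0,20],"roll":0},
    {"slide":[0,0,20],"roll":0},
    {"slide":[0,0,0],"roll":0},
    {"slide":[0,0,0],"roll":0},
  ],
)

```text
t: 51.85
eef_pos: [0.4518, -0.3329, 0.0873]
ee_rot: [-0.001, 0.581, 0.814, -0.0]
force: [-0.1, 0.4, -1.8]
gripper_width: 0.0487
```

```bash
python3 -c "
from h import *
seq([(.452,-.333,.0535,18.9)])"
```

```text
t 51.9 [ 0.4518 -0.3329  0.0873] az 19.0 q1 -36 q6 35 w 0.049
roll 0.1 slide x -0.1 y 0.2 z 33.8
```

send_rows(
  deltas=[
    {"slide":[0,0,15],"roll":0},
    {"slide":[0,0,10],"roll":0},
    {"slide":[0,0,5],"roll":0},
    {"slide":[0,0,2.5],"roll":0},
    {"slide":[0,0,1.2],"roll":0},
  ],
)

```text
t: 52.27
eef_pos: [0.4529, -0.3333, 0.0585]
ee_rot: [0.002, 0.581, 0.814, 0.0]
force: [-13.9, 15.6, 60.1]
gripper_width: 0.0487
```

send_rows(
  deltas=[
    {"slide":[0,0,0],"roll":0},
    {"slide":[0,0,0],"roll":0},
    {"slide":[0,0,0],"roll":0},
    {"slide":[0,0,0],"roll":0},
    {"slide":[0,0,0],"roll":0},
  ],
)

```text
t: 52.68
eef_pos: [0.4529, -0.3333, 0.0586]
ee_rot: [0.002, 0.581, 0.814, 0.0]
force: [-11.1, 11.3, 43.6]
gripper_width: 0.0487
```

send_rows(
  deltas=[
    {"slide":[0,0,0],"roll":0},
    {"slide":[0,0,0],"roll":0},
    {"slide":[0,0,0],"roll":0},
    {"slide":[0,0,0],"roll":0},
    {"slide":[0,0,0],"roll":0},
  ],
  fingers=0.75,
)

```text
t: 53.1
eef_pos: [0.4521, -0.3335, 0.0533]
ee_rot: [-0.0, 0.581, 0.814, -0.0]
force: [-0.2, -0.9, -0.2]
gripper_width: 0.0749
```

send_rows(
  deltas=[
    {"slide":[0,0,-15],"roll":0},
    {"slide":[0,0,-25],"roll":0},
    {"slide":[0,0,-35],"roll":0},
    {"slide":[0,0,-35],"roll":0},
    {"slide":[0,0,-35],"roll":0},
  ],
)

```text
t: 53.52
eef_pos: [0.4516, -0.3332, 0.1995]
ee_rot: [-0.001, 0.582, 0.814, -0.0]
force: [1.4, 0.0, -0.3]
gripper_width: 0.0746
```

```bash
python3 -c "
from h import *
seq([(.59,.29,.2,19)])"
```

```text
t 53.5 [ 0.4516 -0.3332  0.1995] az 18.9 q1 -36 q6 35 w 0.075
roll -0.1 slide x 544.2 y 333.7 z -0.5
```

send_rows(
  deltas=[
    {"slide":[32,20,0],"roll":0},
    {"slide":[32,20,0],"roll":0},
    {"slide":[32,20,0],"roll":0},
    {"slide":[32,20,0],"roll":0},
    {"slide":[32,20,0],"roll":0},
  ],
  fingers=-1,
)

```text
t: 53.93
eef_pos: [0.4948, -0.1481, 0.1982]
ee_rot: [-0.0, 0.582, 0.813, -0.0]
force: [1.3, -0.6, 0.1]
gripper_width: 0.0141
```

send_rows(
  deltas=[
    {"slide":[32,20,0],"roll":0},
    {"slide":[32,20,0],"roll":0},
    {"slide":[32,20,0],"roll":0},
    {"slide":[32,20,0],"roll":0},
    {"slide":[32,20,0],"roll":0},
  ],
)

```text
t: 54.35
eef_pos: [0.5377, 0.036, 0.1982]
ee_rot: [-0.0, 0.581, 0.814, -0.0]
force: [0.8, -0.6, 0.5]
gripper_width: -0.0002
```

send_rows(
  deltas=[
    {"slide":[32,20,0],"roll":0},
    {"slide":[32,19,0],"roll":0},
    {"slide":[32,19,0],"roll":0},
    {"slide":[32,19,0],"roll":0},
    {"slide":[32,19,0],"roll":0},
  ],
)

```text
t: 54.77
eef_pos: [0.5767, 0.2185, 0.1979]
ee_rot: [-0.0, 0.581, 0.814, -0.0]
force: [2.1, -1.2, -0.2]
gripper_width: -0.0004
```

send_rows(
  deltas=[
    {"slide":[32,19,0],"roll":0},
    {"slide":[32,19,0],"roll":0},
    {"slide":[0,0,0],"roll":0},
    {"slide":[0,0,0],"roll":0},
    {"slide":[0,0,0],"roll":0},
  ],
)

```text
t: 55.18
eef_pos: [0.5916, 0.2894, 0.1975]
ee_rot: [-0.0, 0.581, 0.814, -0.001]
force: [-0.4, 0.2, 0.0]
gripper_width: -0.0
```

```bash
python3 -c "
from fit import *
seq([]); c=cal('wrist'); save('wrist','w5.png')
for n in('done_top','done'):
  for r in nets.spot_in('wrist',n)[:2]: b=r['bbox'];print(n,round(r['p'],2),np.round(b),p2w(c,((b[0]+b[2])/2,(b[1]+b[3])/2),.03).round(4))
a=imaging.get_image('scene')
b=imaging.get_image('side')
o=np.hstack([a[100:420,110:430],cv2.resize(b[120:400,180:460],(320,320))]); save('',  'chk.png',cv2.resize(o,(800,400)))
"
```

```text
t 55.2 [0.5916 0.2894 0.1975] az 18.9 q1 26 q6 97 w -0.000
done_top 0.76 [328. 195. 360. 230.] [0.6539 0.2976 0.03  ]
done 0.7 [330. 194. 361. 228.] [0.6544 0.2994 0.03  ]
done 0.15 [133. 308. 179. 345.] [0.5165 0.1178 0.03  ]
```

View pics/chk.png

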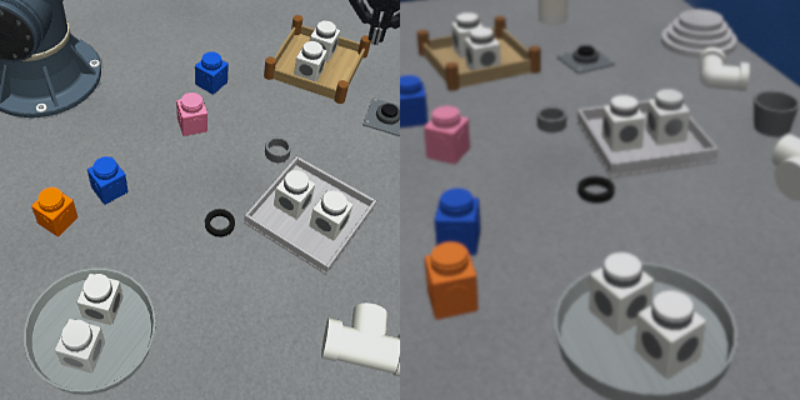

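View pics/w5.png

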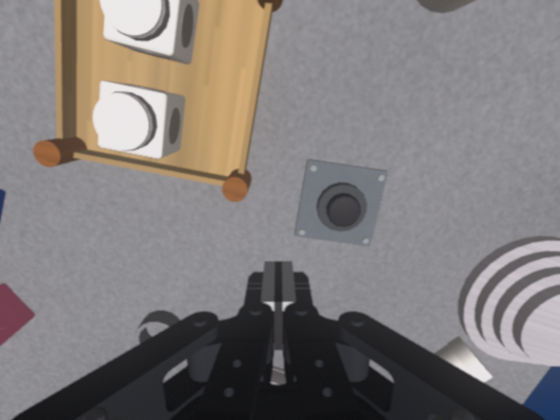

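```bash
python3 -c "
from fit import *
c=cal('wrist')
P=np.mean([p2w(c,u,.005) for u in((313,168),(382,178),(366,241),(301,233))],0); print(P)
for z in(.02,.03,.04,.05): print(z,p2w(c,(344.5,210),z).round(4),w2p(c,(P[0],P[1],z)).round(1))
cs=cal('scene'); print([w2p(cs,(P[0],P[1],z)).round(1) for z in(.02,.03,.04)])
seq([(P[0],P[1],.1,None)])"
```

```text
[0.65661876 0.29544338 0.005     ]
0.02 [0.6575 0.2964 0.02  ] [343.3 210.6]
0.03 [0.6544 0.2987 0.03  ] [345.4 213.9]
0.04 [0.6513 0.301  0.04  ] [347.6 217.3]
0.05 [0.6483 0.3033 0.05  ] [350.  221.1]
[array([421.8, 189.1]), array([422.7, 186.3]), array([423.6, 183.4])]
t 55.4 [0.592  0.2883 0.1986] az 18.8 q1 26 q6 97 w -0.000
roll 0.0 slide x -14.1 y 63.5 z 98.6
```

send_rows(
  deltas=[
    {"slide":[-3,16,20],"roll":0},
    {"slide":[-3,16,20],"roll":0},
    {"slide":[-4,16,20],"roll":0},
    {"slide":[-3,16,20],"roll":0},
    {"slide":[0,0,20],"roll":0},
  ],
)

```text
t: 55.85
eef_pos: [0.6594, 0.2971, 0.0973]
ee_rot: [0.001, 0.582, 0.813, 0.001]
force: [-1.0, -0.3, -0.5]
gripper_width: -0.0
```

send_rows(
  deltas=[
    {"slide":[0,0,10],"roll":0},
    {"slide":[0,0,10],"roll":0},
    {"slide":[0,0,10],"roll":0},
    {"slide":[0,0,0],"roll":0},
    {"slide":[0,0,0],"roll":0},
  ],
)

```text
t: 56.27
eef_pos: [0.6564, 0.2978, 0.0687]
ee_rot: [-0.0, 0.581, 0.814, -0.0]
force: [-0.7, 0.0, 0.1]
gripper_width: -0.0002
```

```bash
python3 -c "
from fit import *
seq([(.6567,.2963,.05,None)]);save('side','d5.png')
im=imaging.get_image('scene');save('','b.png',cv2.resize(im[130:230,350:490],(700,500),interpolation=2))"
```

```text
t 56.3 [0.6564 0.2978 0.0687] az 18.9 q1 24 q6 96 w -0.000
roll 0.0 slide x -1.5 y -0.2 z 18.7
```

View pics/b.png

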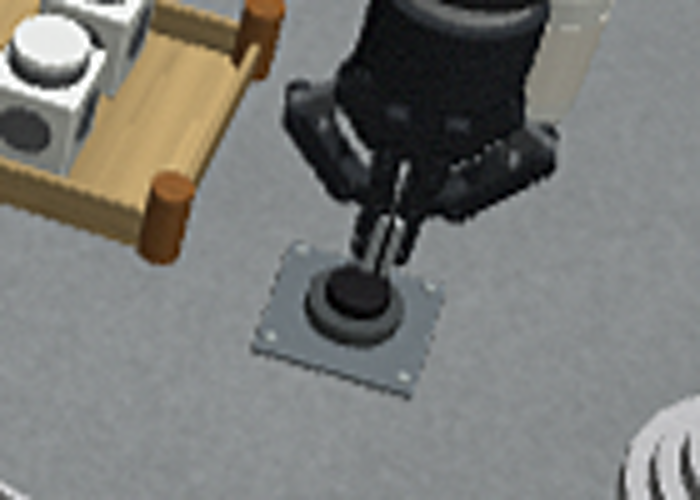

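send_rows(
  deltas=[
    {"slide":[-1,0,2],"roll":0},
    {"slide":[0,0,2],"roll":0},
    {"slide":[0,0,2],"roll":0},
    {"slide":[0,0,2],"roll":0},
    {"slide":[0,0,0],"roll":0},
  ],
)

```text
t: 56.78
eef_pos: [0.6567, 0.2968, 0.0598]
ee_rot: [-0.0, 0.581, 0.814, -0.0]
force: [-0.4, -0.5, -0.6]
gripper_width: -0.0005
```

send_rows(
  deltas=[
    {"slide":[0,0,1.5],"roll":0},
    {"slide":[0,0,1.5],"roll":0},
    {"slide":[0,0,1],"roll":0},
    {"slide":[0,0,0],"roll":0},
    {"slide":[0,0,0],"roll":0},
  ],
)

```text
t: 57.2
eef_pos: [0.6569, 0.2969, 0.0562]
ee_rot: [-0.0, 0.581, 0.814, -0.0]
force: [-0.5, 0.5, -0.0]
gripper_width: 0.0
```

send_rows(
  deltas=[
    {"slide":[0,0,1.5],"roll":0},
    {"slide":[0,0,1],"roll":0},
    {"slide":[0,0,0],"roll":0},
    {"slide":[0,0,0],"roll":0},
    {"slide":[0,0,0],"roll":0},
  ],
)

```text
t: 57.62
eef_pos: [0.657, 0.2969, 0.0538]
ee_rot: [0.0, 0.581, 0.814, -0.0]
force: [-0.4, -0.0, -0.3]
gripper_width: 0.0002
```

send_rows(
  deltas=[
    {"slide":[0,0,1.5],"roll":0},
    {"slide":[0,0,1.5],"roll":0},
    {"slide":[0,0,0],"roll":0},
    {"slide":[0,0,0],"roll":0},
    {"slide":[0,0,0],"roll":0},
  ],
)

```text
t: 58.03
eef_pos: [0.6571, 0.297, 0.051]
ee_rot: [0.0, 0.581, 0.814, 0.0]
force: [0.6, -0.8, 2.1]
gripper_width: -0.0002
```

send_rows(
  deltas=[
    {"slide":[0,0,1.5],"roll":0},
    {"slide":[0,0,1.5],"roll":0},
    {"slide":[0,0,0],"roll":0},
    {"slide":[0,0,0],"roll":0},
    {"slide":[0,0,0],"roll":0},
  ],
)

```text
t: 58.45
eef_pos: [0.6571, 0.297, 0.0479]
ee_rot: [0.0, 0.581, 0.814, 0.0]
force: [0.2, -0.1, 3.2]
gripper_width: -0.0003
```

send_rows(
  deltas=[
    {"slide":[0,0,1],"roll":0},
    {"slide":[0,0,1],"roll":0},
    {"slide":[0,0,0],"roll":0},
    {"slide":[0,0,0],"roll":0},
    {"slide":[0,0,0],"roll":0},
  ],
)

```text
t: 58.87
eef_pos: [0.6572, 0.297, 0.047]
ee_rot: [0.0, 0.581, 0.814, 0.0]
force: [-2.1, -0.6, 11.0]
gripper_width: -0.0001
```

send_rows(
  deltas=[
    {"slide":[0,0,0.5],"roll":0},
    {"slide":[0,0,0],"roll":0},
    {"slide":[0,0,0],"roll":0},
    {"slide":[0,0,0],"roll":0},
    {"slide":[0,0,0],"roll":0},
  ],
)

```text
t: 59.28
eef_pos: [0.6572, 0.297, 0.0469]
ee_rot: [0.0, 0.581, 0.814, 0.001]
force: [-3.7, -1.5, 14.6]
gripper_width: -0.0003
```

Bottomed out at 14.6 N, with about 6 mm of travel. Next I release it, retreat, and run a final check.

send_rows(
  deltas=[
    {"slide":[0,0,-10],"roll":0},
    {"slide":[0,0,-20],"roll":0},
    {"slide":[0,0,-30],"roll":0},
    {"slide":[0,0,-30],"roll":0},
    {"slide":[0,0,-30],"roll":0},
  ],
)

```text
t: 59.7
eef_pos: [0.6563, 0.2966, 0.166]
ee_rot: [-0.0, 0.581, 0.814, -0.001]
force: [0.4, 0.5, -0.2]
gripper_width: 0.0001
```

send_rows(
  deltas=[
    {"slide":[0,0,0],"roll":0},
    {"slide":[0,0,0],"roll":0},
    {"slide":[0,0,0],"roll":0},
    {"slide":[0,0,0],"roll":0},
    {"slide":[0,0,0],"roll":0},
  ],
)

```text
t: 60.12
eef_pos: [0.6562, 0.2966, 0.1636]
ee_rot: [-0.001, 0.581, 0.814, -0.001]
force: [-0.5, -0.1, -0.3]
gripper_width: -0.0001
```

```bash
python3 -c "
from fit import *
R={}
for n in('scene','side'):
    im=imaging.get_image(n); R[n]=(cal(n),whites(im,n)); save('','f_%s.png'%n,im)
cs,ms=R['scene'];cd,md=R['side']
for m in ms:
    p=cent(cs,m,.04); q=sorted(md,key=lambda k:np.linalg.norm(cent(cd,k,.04)-p)); ob=[(cs,m)]
    if q and np.linalg.norm(cent(cd,q[0],.04)-p)<.03: ob.append((cd,q[0]))
    print(len(ob),np.round(fit(ob,'c',*p[:2]),3))
seq([])
"
```

```text
2 [ 0.476 -0.403 19.693  0.089]
2 [0.463 0.326 5.415 0.16 ]
2 [ 0.452 -0.33  15.728  0.112]
2 [ 0.673  0.005 -4.873  0.093]
2 [ 0.454  0.408 -7.386  0.397]
2 [ 0.602  0.009 -8.024  0.102]
t 60.3 [0.6568 0.2968 0.1645] az 18.9 q1 24 q6 95 w 0.000
```

View pics/f_scene.png

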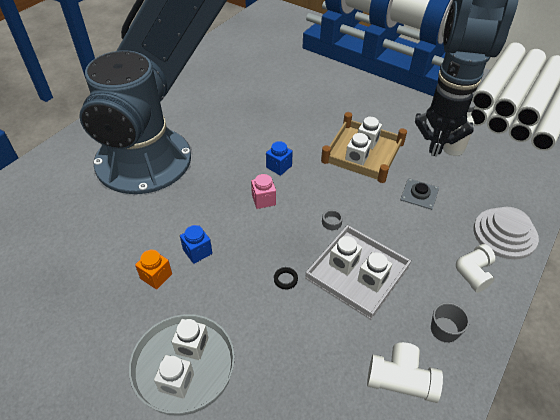

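```bash
python3 -c "
from bench import ctrl
print(ctrl.job_done())"
```

```text
the job is handed in; nothing more can be done
None
```

All six cartridges were present and are standing in the trays; I pressed the batch button, let it go and handed the job in. No verdict came back. The robot clock read about 60 s.

| Cartridges | Where they were (scene px) | Finding | Placed in |
|---|---|---|---|
| 2 heavy | (317,181), (293,377) | about 510 and 560 g, no knocks | aluminium tray |
| 2 light | (283,228), (379,201) | about 285 and 325 g, no knocks | plywood crate |
| 2 rattling | (288,319), (235,270) | moment knocks up to 1.6 and 0.8 N m that did not fit the measured force | steel pan |

**Button:** it bottomed out at about 14.6 N after roughly 6 mm of travel and was released. The arm then drew back clear of everything.

**Last checks:** the final pictures show all six upright in their trays and the bystanders in place. Two points are less certain:
- **Far crate cartridge:** the network fit for it was poor (0.40 mismatch, because the other one hides part of it). I rely on where it was released, about 39 mm from the crate centre.
- **Rattle evidence:** sampling was sparse at 50 ms, and stopping the shake alone gave more than 0.25 N m even on cartridges I judged sound. I therefore compared moment with force instead of using the raw limit. The weaker of the two rattle calls, (235,270), rests on two readings, plus the rule that six cartridges means two of each sort. The two light ones and the heavy one at (317,181) were shaken only at 25 mm, apart from one 41 mm shake on the light one at (283,228). The other three had 40 mm shakes.

Setting cartridges down twice pushed the wrist force up, to 42 N and then 60 N. Both stayed below the 120 N limit.

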